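# Sort analyser clamp pads by feel and box the good ones

## Task

Check the analyser's spare clamp pads standing in a row on the mat: working along the row from the robot's left to its right, squeeze each pad's foam down about 4 mm (never flat) to feel how hard it resists. The springy ones go into the storage tub and the hardened ones into the red reject tray; close the tub with its lid, pressed down until it sits level all round. Leave the tip box, bottle and tube rack where they stand.

Things in the scene. Friction and masses are not known exactly. Their poses are not given: they have to be found in the camera images.
- pad_1a_mid (a point): Clamp pad: grey plastic carrier 36 (its x) by 50 (its y) mm, 24 mm high, with a yellow foam block (26 by 36 mm) standing 12 mm proud of it, 72 g; all look alike. Place 1 of the row on the mat (3 mm thick), 1 at the +y end, 95 mm apart; some are absent. The point is at its centre, 18 mm above its foot and 18 mm below the foam's top; z up out of the foam. Grip it by the 36 mm width.
- pad_1a_foam (a joint): How far that pad's foam is pressed down, m: 0 free, at most 0.010 (squashed flat). It springs back. Springy foam resists with about 4.5 to 6 N at 4 mm; hardened foam with 13 to 17 N.
- pad_1b_mid (a point): Clamp pad: grey plastic carrier 36 (its x) by 50 (its y) mm, 24 mm high, with a yellow foam block (26 by 36 mm) standing 12 mm proud of it, 72 g; all look alike. Place 1 of the row on the mat (3 mm thick), 1 at the +y end, 95 mm apart; some are absent. The point is at its centre, 18 mm above its foot and 18 mm below the foam's top; z up out of the foam. Grip it by the 36 mm width.
- pad_1b_foam (a joint): How far that pad's foam is pressed down, m: 0 free, at most 0.010 (squashed flat). It springs back. Springy foam resists with about 4.5 to 6 N at 4 mm; hardened foam with 13 to 17 N.
- pad_2a_mid (a point): Clamp pad: grey plastic carrier 36 (its x) by 50 (its y) mm, 24 mm high, with a yellow foam block (26 by 36 mm) standing 12 mm proud of it, 72 g; all look alike. Place 2 of the row on the mat (3 mm thick), 1 at the +y end, 95 mm apart; some are absent. The point is at its centre, 18 mm above its foot and 18 mm below the foam's top; z up out of the foam. Grip it by the 36 mm width.
- pad_2a_foam (a joint): How far that pad's foam is pressed down, m: 0 free, at most 0.010 (squashed flat). It springs back. Springy foam resists with about 4.5 to 6 N at 4 mm; hardened foam with 13 to 17 N.
- pad_2b_mid (a point): Clamp pad: grey plastic carrier 36 (its x) by 50 (its y) mm, 24 mm high, with a yellow foam block (26 by 36 mm) standing 12 mm proud of it, 72 g; all look alike. Place 2 of the row on the mat (3 mm thick), 1 at the +y end, 95 mm apart; some are absent. The point is at its centre, 18 mm above its foot and 18 mm below the foam's top; z up out of the foam. Grip it by the 36 mm width.
- pad_2b_foam (a joint): How far that pad's foam is pressed down, m: 0 free, at most 0.010 (squashed flat). It springs back. Springy foam resists with about 4.5 to 6 N at 4 mm; hardened foam with 13 to 17 N.
- pad_3a_mid (a point): Clamp pad: grey plastic carrier 36 (its x) by 50 (its y) mm, 24 mm high, with a yellow foam block (26 by 36 mm) standing 12 mm proud of it, 72 g; all look alike. Place 3 of the row on the mat (3 mm thick), 1 at the +y end, 95 mm apart; some are absent. The point is at its centre, 18 mm above its foot and 18 mm below the foam's top; z up out of the foam. Grip it by the 36 mm width.
- pad_3a_foam (a joint): How far that pad's foam is pressed down, m: 0 free, at most 0.010 (squashed flat). It springs back. Springy foam resists with about 4.5 to 6 N at 4 mm; hardened foam with 13 to 17 N.
- pad_3b_mid (a point): Clamp pad: grey plastic carrier 36 (its x) by 50 (its y) mm, 24 mm high, with a yellow foam block (26 by 36 mm) standing 12 mm proud of it, 72 g; all look alike. Place 3 of the row on the mat (3 mm thick), 1 at the +y end, 95 mm apart; some are absent. The point is at its centre, 18 mm above its foot and 18 mm below the foam's top; z up out of the foam. Grip it by the 36 mm width.
- pad_3b_foam (a joint): How far that pad's foam is pressed down, m: 0 free, at most 0.010 (squashed flat). It springs back. Springy foam resists with about 4.5 to 6 N at 4 mm; hardened foam with 13 to 17 N.
- pad_4a_mid (a point): Clamp pad: grey plastic carrier 36 (its x) by 50 (its y) mm, 24 mm high, with a yellow foam block (26 by 36 mm) standing 12 mm proud of it, 72 g; all look alike. Place 4 of the row on the mat (3 mm thick), 1 at the +y end, 95 mm apart; some are absent. The point is at its centre, 18 mm above its foot and 18 mm below the foam's top; z up out of the foam. Grip it by the 36 mm width.
- pad_4a_foam (a joint): How far that pad's foam is pressed down, m: 0 free, at most 0.010 (squashed flat). It springs back. Springy foam resists with about 4.5 to 6 N at 4 mm; hardened foam with 13 to 17 N.
- pad_4b_mid (a point): Clamp pad: grey plastic carrier 36 (its x) by 50 (its y) mm, 24 mm high, with a yellow foam block (26 by 36 mm) standing 12 mm proud of it, 72 g; all look alike. Place 4 of the row on the mat (3 mm thick), 1 at the +y end, 95 mm apart; some are absent. The point is at its centre, 18 mm above its foot and 18 mm below the foam's top; z up out of the foam. Grip it by the 36 mm width.
- pad_4b_foam (a joint): How far that pad's foam is pressed down, m: 0 free, at most 0.010 (squashed flat). It springs back. Springy foam resists with about 4.5 to 6 N at 4 mm; hardened foam with 13 to 17 N.
- pad_5a_mid (a point): Clamp pad: grey plastic carrier 36 (its x) by 50 (its y) mm, 24 mm high, with a yellow foam block (26 by 36 mm) standing 12 mm proud of it, 72 g; all look alike. Place 5 of the row on the mat (3 mm thick), 1 at the +y end, 95 mm apart; some are absent. The point is at its centre, 18 mm above its foot and 18 mm below the foam's top; z up out of the foam. Grip it by the 36 mm width.
- pad_5a_foam (a joint): How far that pad's foam is pressed down, m: 0 free, at most 0.010 (squashed flat). It springs back. Springy foam resists with about 4.5 to 6 N at 4 mm; hardened foam with 13 to 17 N.
- tub_rim (a point): Pale blue-grey storage tub, fixed: inside 190 (its x) by 150 (its y) mm, walls and floor 3 mm, 65 mm high. The point is at its mouth's centre, level with the rim, z up. Inside each wall under the rim a springy rubber bead stands 4 mm inwards: a lid laid on rests on it 6 to 8 mm proud; a push of 7 to 12 N at its middle sends it home onto the rim, where it stays.
- lid_mid (a point): Blue press-on lid, 160 g: plate 202 (its x) by 162 (its y) by 4 mm, tapered plug 14 mm deep below it, grip bar on top 60 (x) by 18 (y) by 22 mm high. The point is at the bar's centre: 11 mm below its top, 15 mm above the plate's underside, 29 mm above the plug's foot; z up. Fits the tub x along x, either way round.
- tray_in (a point): Red reject tray, fixed: 196 (its x) by 156 (its y) mm outside, 40 mm high, walls and floor 4 mm. The point is at the centre of its inner floor, z up.
- tip_box: Bystander: blue pipette tip box with a pale lid, 85 by 122 mm, 56 mm high, loose; origin at the centre of its underside.
- bottle: Bystander: brown glass bottle, 56 mm across, 125 mm high, loose; origin at the centre of its underside.
- tube_rack: Bystander: green tube rack, 70 by 160 mm, 58 mm high, loose; origin at the centre of its underside.
Not all that is in view belongs to the job. What is shaped like the part that bears pad_2a_mid but blue is not meant. What is shaped like the part that bears pad_5a_mid but turquoise is not meant.

How it is judged:
On the way, in this order (a step that is already met when the one before it is completed fails the run):
1. the foam of the pad at place 1 of the row is squeezed down by at least 3 mm (value of joint any of pad_1a_foam, pad_1b_foam above 0.003 m), for 0.1 s.
2. the foam of the pad at place 2 of the row is squeezed down by at least 3 mm (value of joint any of pad_2a_foam, pad_2b_foam above 0.003 m), for 0.1 s.
3. the foam of the pad at place 3 of the row is squeezed down by at least 3 mm (value of joint any of pad_3a_foam, pad_3b_foam above 0.003 m), for 0.1 s.
4. the foam of the pad at place 4 of the row is squeezed down by at least 3 mm (value of joint any of pad_4a_foam, pad_4b_foam above 0.003 m), for 0.1 s.
5. the foam of the pad at place 5 of the row is squeezed down by at least 3 mm (value of joint pad_5a_foam above 0.003 m), for 0.1 s.
At the end, for the whole second after the job is handed in: Every springy pad on hand lies in the tub and every hardened one in the red tray (pad centres inside the walls); the lid is seated on the tub: within 4 mm of centre, plate no more than 2.5 mm above the rim, level within 0.025 rad (x of pad_1a_mid in the frame of tub_rim between -0.085 and 0.085 m and y of pad_1a_mid in the frame of tub_rim between -0.065 and 0.065 m and z of pad_1a_mid in the frame of tub_rim between -0.065 and -0.012 m and x of pad_2b_mid in the frame of tub_rim between -0.085 and 0.085 m and y of pad_2b_mid in the frame of tub_rim between -0.065 and 0.065 m and z of pad_2b_mid in the frame of tub_rim between -0.065 and -0.012 m and x of pad_3b_mid in the frame of tub_rim between -0.085 and 0.085 m and y of pad_3b_mid in the frame of tub_rim between -0.065 and 0.065 m and z of pad_3b_mid in the frame of tub_rim between -0.065 and -0.012 m and x of pad_4a_mid in the frame of tub_rim between -0.085 and 0.085 m and y of pad_4a_mid in the frame of tub_rim between -0.065 and 0.065 m and z of pad_4a_mid in the frame of tub_rim between -0.065 and -0.012 m and x of pad_1b_mid in the frame of tray_in between -0.088 and 0.088 m and y of pad_1b_mid in the frame of tray_in between -0.068 and 0.068 m and z of pad_1b_mid in the frame of tray_in between 0 and 0.04 m and x of pad_2a_mid in the frame of tray_in between -0.088 and 0.088 m and y of pad_2a_mid in the frame of tray_in between -0.068 and 0.068 m and z of pad_2a_mid in the frame of tray_in between 0 and 0.04 m and x of pad_3a_mid in the frame of tray_in between -0.088 and 0.088 m and y of pad_3a_mid in the frame of tray_in between -0.068 and 0.068 m and z of pad_3a_mid in the frame of tray_in between 0 and 0.04 m and x of pad_4b_mid in the frame of tray_in between -0.088 and 0.088 m and y of pad_4b_mid in the frame of tray_in between -0.068 and 0.068 m and z of pad_4b_mid in the frame of tray_in between 0 and 0.04 m and x of pad_5a_mid in the frame of tray_in between -0.088 and 0.088 m and y of pad_5a_mid in the frame of tray_in between -0.068 and 0.068 m and z of pad_5a_mid in the frame of tray_in between 0 and 0.04 m and x of lid_mid in the frame of tub_rim between -0.004 and 0.004 m and y of lid_mid in the frame of tub_rim between -0.004 and 0.004 m and z of lid_mid in the frame of tub_rim between 0.01 and 0.0175 m and angle between lid_mid's own z axis and vertical below 0.025 rad); the robot touches nothing.
It fails at once if the tip box is pushed more than 3 cm from its place or tipped over (distance of tip_box from where it was at the start of the episode above 0.03 m or angle between tip_box's own z axis and vertical above 0.5 rad).
It fails at once if the bottle is pushed more than 3 cm from its place or tipped over (distance of bottle from where it was at the start of the episode above 0.03 m or angle between bottle's own z axis and vertical above 0.5 rad).
It fails at once if the tube rack is pushed more than 3 cm from its place or tipped over (distance of tube_rack from where it was at the start of the episode above 0.03 m or angle between tube_rack's own z axis and vertical above 0.5 rad).
It fails at once if a pad's foam is squashed flat (more than 9 mm) (value of joint any of pad_1a_foam, pad_1b_foam, pad_2a_foam, pad_2b_foam, pad_3a_foam, pad_3b_foam, pad_4a_foam, pad_4b_foam, pad_5a_foam above 0.009 m).
Of pad_1a, pad_1b only 1 to 1 are there at a start; the rules pass over those that are not, and their reading is None.
Of pad_2a, pad_2b, marker only 1 to 1 are there at a start; the rules pass over those that are not, and their reading is None.
Of pad_3a, pad_3b only 1 to 1 are there at a start; the rules pass over those that are not, and their reading is None.
Of pad_4a, pad_4b, driver only 1 to 1 are there at a start; the rules pass over those that are not, and their reading is None.
At some moment in a run one of pad_1a, pad_1b, pad_2a, pad_2b, pad_3a, pad_3b, pad_4a, pad_4b, pad_5a, lid may be knocked a few centimetres aside while the robot is not near it.
Once in a run the grip may slacken for a moment while it holds something.
It also fails if it takes over 210 s, if anything falls off the work surface, if the arm or the gripper's body presses on something with over 40 N, if the wrist force passes 120 N, or if a joint passes its speed limit or range.

## Robot

A 6-joint arm with a two-finger parallel gripper is mounted at the origin on the work surface. World frame = base frame: x ahead of the robot, y to its left, z up, the work surface at z = 0. Lengths are in m, angles in rad, forces in N, time in s.
With the tool pointing down it reaches from about 0.425 to 0.95 m from the base axis. Payload 3.5 kg.
Tool frame: the origin (TCP) lies midway between the tips of the shut fingers; the grasp point (between the pads) lies 19 mm behind it; x points along the fingers, y is the direction in which the jaws open and shut, and the axes are right-handed (so a half turn about x gives the same grasp; the last joint's range is limited). The gripper opens to 85 mm and grips with 20 to 120 N. Pads are 22 mm wide; open, the fingers measure 114 mm over their backs; the gripper's body (76 mm by 85 mm) begins 54 mm behind the grasp point. The pads swing forward as they close: fully open they stand 13 mm farther back than shut.
Start: joints at [1.066, 0.286, 1.577, -0, 1.279, -0.15], TCP at [0.234, 0.633, 0.209] pointing down, gripper open.
Joint ranges: [-2.77, 2.77], [-0.9, 2.22], [0.21, 2.48], [-1.53, 4.67], [0.24, 2.81], [-2.84, 2.84]. Speed limits (rad/s): [2.79, 2.79, 3.14, 3.14, 3.14, 3.14].

## Interface

Orientations are given as a unit quaternion [x, y, z, w].
In Python, from plant import ctrl, vision gives the robot as it stands. The module is installed in compiled form; this text tells all that it offers.
- The arm moves only by the tool play_rows, never from a script. Its arguments are lists of equal length, an entry for each row: "claw": the closure in counts, from 0 (fully open) to 255 (shut); "travel": the shift along the tool's x, y, z in m, a list of three; "dr": the turn, a rotation vector about the tool's x, y, z in rad, a list of three. In form: {"claw": [claw, ...], "travel": [[tx, ty, tz], ...], "dr": [[wx, wy, wz], ...]}. A call has 1 to 20 rows; each row is the pose to reach, as a shift and turn from the pose measured when the call began, along the tool's axes at that moment; what a row does not reach only later rows make up. A row lasts 1/10 s, in which the tool goes at most 50 mm and 8.59 degrees, less where a joint would pass 70% of its speed; a pose out of reach is approached as far as the arm can. A call with a gripper value outside its range is refused whole. The fingers move at their own pace and stop on an object; "force" is the grip in N (left out, the last holds). Time passes only in rows, so rows that repeat a pose let the fingers close. It gives the time, the measured TCP pose, the force and the opening at its end, in the units of the state.
- ctrl.get_state(): the state, without advancing time (a new reading comes with each control period).
- vision.read_camera(name): name is "scene" or "top" or "wrist"; returns a dict with "img" (420x560x3 uint8, red, green, blue), "range_z" (420x560 float32, m along the optical axis (not along the pixel's ray), 0 where there is no reading), "K" (3x3 intrinsics, pixels), "world_to_cam" (4x4, takes a point from world to camera coordinates). Camera axes: x right, y up, looking along -z (the intrinsics and any distortion apply to the point x, -y, -z); pixel columns grow to the right and rows downward; lengths in m; the calibration is good to about 2 mm. A picture is of the moment at which its call begins.
- ctrl.sign_off(): hands the job in, once; it reports no verdict.
The state is a dict: "time": time; "qpos": joint angles; "dq": joint speeds; "joint_efforts": joint torques, N m; "eef_pos": TCP position; "tcp_rot": TCP orientation; "contact_force": force on the tool from outside, world axes, zero at the start; "wrist_torque": the same for the moment, N m; "opening": opening from 0.0 (shut) to 1.0 (fully open).
Only numpy, scipy, OpenCV 4.12 (cv2) and the standard library are available. Lean on these libraries where they do the work, as an engineer would, in place of code of your own. Each camera call takes 0.05 s, during which the arm holds its last target.

## Working session

There is one attempt and no reset: what is moved stays moved. The work goes in short steps, Python scripts to look and compute and a tool call to move; the robot and the scene stay as the last step left them, time stands still between calls to the robot, and variables do not carry over. Pictures are saved under pics/ and viewed, and the job is handed in when it is done.

Besides the shell and the picture viewer there is one more tool, called after ">>>" in YAML: its name, and indented under it one key for each argument. play_rows: Moves the arm, as the interface text tells. Its arguments: {"type":"object","properties":{"claw":{"type":"array","items":{"type":"number"}},"travel":{"type":"array","items":{"type":"array","items":{"type":"number"}}},"dr":{"type":"array","items":{"type":"array","items":{"type":"number"}}},"force":{"type":"number"}},"required":["claw","travel","dr"]}

```bash
mkdir -p pics; ls
cat > h.py <<'E'
import numpy as np, cv2
from plant import ctrl, vision
def cam(n,save=None):
    c=vision.read_camera(n)
    if save: cv2.imwrite('pics/'+save,c['img'][:,:,::-1])
    return c
def pts(c):
    z=c['range_z']; K=c['K']; h,w=z.shape
    u,v=np.meshgrid(np.arange(w),np.arange(h))
    x=(u-K[0,2])/K[0,0]*z; y=(v-K[1,2])/K[1,1]*z
    P=np.stack([x,-y,-z,np.ones_like(z)],-1)
    W=P@np.linalg.inv(c['world_to_cam']).T
    W=W[...,:3].copy(); W[z<=0]=np.nan
    return W
E
python3 - <<'E'
from h import *
print(ctrl.get_state())
for n in ['scene','top','wrist']:
    c=cam(n,n+'0.png'); print(n,c['K'],c['world_to_cam'].round(3))
    np.savez('%s0.npz'%n,**c)
E
```

```text
pics
{'time': 0.0, 'qpos': array([ 1.06600460e+00,  2.87195162e-01,  1.57817082e+00, -5.27733746e-05,
        1.27862659e+00, -1.49970697e-01]), 'dq': array([ 0.00020003,  0.00153457,  0.00081124, -0.00155767, -0.00038516,
       -0.00078404]), 'joint_efforts': array([-7.73835800e-04, -4.05971074e+01, -2.92628253e+01, -7.97999405e-05,
        5.75276950e-03,  5.26286588e-07]), 'eef_pos': array([0.23412647, 0.63233137, 0.20743094]), 'tcp_rot': array([ 0.12397657,  0.69626441, -0.12559492,  0.69575254]), 'contact_force': array([ 0.07674044, -0.06515694,  0.15866718]), 'wrist_torque': array([-0.01415101, -0.00979182,  0.03091272]), 'opening': 1.001462018722434}
scene [[411.4565266    0.         280.11734234]
 [  0.         411.4565266  217.62212878]
 [  0.           0.           1.        ]] [[ 0.723  0.69   0.009 -0.333]
 [-0.57   0.589  0.573  0.259]
 [ 0.39  -0.419  0.82  -1.403]
 [ 0.     0.     0.     1.   ]]
top [[439.04200341   0.         287.23924705]
 [  0.         439.04200341 206.85290694]
 [  0.           0.           1.        ]] [[-0.    -1.     0.003 -0.009]
 [ 0.979  0.     0.202 -0.489]
 [-0.202  0.003  0.979 -1.008]
 [ 0.     0.     0.     1.   ]]
wrist [[329.05998638   0.         276.43686335]
 [  0.         329.05998638 214.94152555]
 [  0.           0.           1.        ]] [[ 0.347  0.938 -0.001 -0.674]
 [-0.899  0.332 -0.285  0.037]
 [-0.267  0.1    0.959 -0.38 ]
 [ 0.     0.     0.     1.   ]]
```

View pics/top0.png

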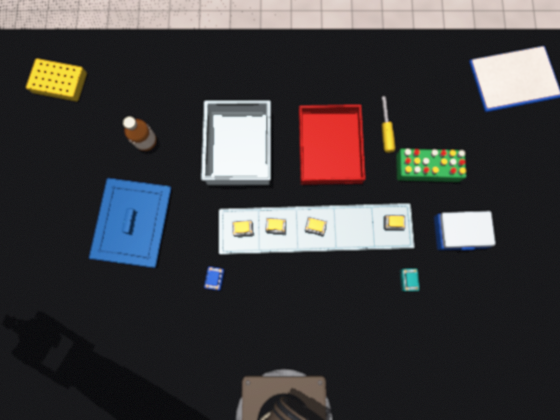

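View pics/scene0.png

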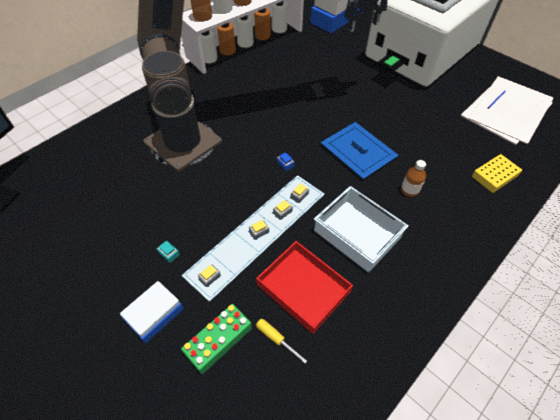

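View pics/wrist0.png

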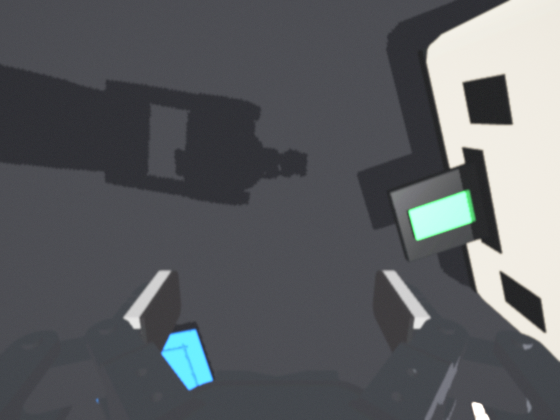

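The top view shows pads at places 1 (242,228), 2 (275,226), 3 (316,226) and 5 (395,222), and place 4 is empty. The tub is at (237,142), the red tray at (332,145) and the lid at (131,222). The blue and turquoise decoys are at (214,278) and (410,280).

Run:
```python
from h import *
for n in ['top','scene']:
    c=dict(np.load(n+'0.npz')); W=pts(c); hsv=cv2.cvtColor(c['img'],cv2.COLOR_RGB2HSV)
    def comp(name,m,amin,rect=True):
        m=(m&np.isfinite(W[...,0])).astype(np.uint8)
        k,l,s,_=cv2.connectedComponentsWithStats(m)
        for i in range(1,k):
            if s[i,4]<amin: continue
            P=W[l==i]
            r=cv2.minAreaRect((P[:,:2]*1000).astype(np.float32))
            print(n,name,s[i,:5],'z',np.percentile(P[:,2],[5,50,95]).round(4),'rect',np.round(r[0],1),np.round(r[1],1),round(r[2],1))
    H,S,V=[hsv[...,i].astype(int) for i in range(3)]
    comp('yellow',(H>20)&(H<35)&(S>120)&(V>120),25)
    z=W[...,2]
    comp('grey-pad z>.018',(z>0.018)&(z<0.05)&(W[...,0]>.35)&(W[...,0]<.6)&(abs(W[...,1])<.35),25)
    comp('red',((H<6)|(H>174))&(S>150)&(V>60),300)
    comp('red rim',((H<6)|(H>174))&(S>150)&(V>60)&(z>.034),100)
    comp('tubrim',(z>.060)&(z<.07)&(S<80),100)
    comp('lid',(H>100)&(H<125)&(S>120)&(z<.03),100)
    comp('lidbar',(H>100)&(H<125)&(S>120)&(W[...,1]>.25)&(z>.03),10)
```

```text
top yellow [  26   58   57   40 1593] z [0.0214 0.0304 0.034 ] rect [848.5 610.7] [156.1 100.9] 78.4
top yellow [382 121  13  30 293] z [0.0113 0.023  0.0275] rect [ 687.3 -271.2] [86.  30.7] 2.3
top yellow [449 150   7   7  32] z [0.043  0.0569 0.0608] rect [ 627.7 -416.6] [13.2 19.8] 73.4
top yellow [414 158   6   6  30] z [0.0442 0.0573 0.0603] rect [ 603.9 -328.3] [11.2 15.8] 2.9
top yellow [441 159   6   6  28] z [0.0494 0.0572 0.0607] rect [ 601.9 -391.7] [10.3 12.7] 4.0
top yellow [405 166   6   7  30] z [0.0438 0.0575 0.06  ] rect [ 583.2 -303.1] [10.7 13. ] 83.0
top yellow [432 167   7   6  29] z [0.0443 0.0577 0.0607] rect [ 580.5 -369.3] [12.5 12.5] 43.0
top yellow [459 168   7   6  35] z [0.0386 0.0574 0.0611] rect [ 587.2 -448.9] [14.7 44.7] 26.6
top yellow [389 216  15  11 153] z [0.0318 0.0384 0.0419] rect [ 457.5 -272.1] [34.8 24.8] 87.3
top yellow [268 219  15  11 134] z [0.0342 0.0391 0.0426] rect [448.6  20.6] [33.1 23.4] 86.3
top yellow [309 219  15  13 134] z [0.0356 0.0385 0.0421] rect [447.6 -77.3] [32.7 23.2] 75.5
top yellow [234 222  15  11 140] z [0.0351 0.0
[... 4071 characters left out ...]
5.6 204.2] 89.8
scene lid [309   5  40  29 277] z [-0.0008  0.0126  0.028 ] rect [-163.1  919.5] [131.8 218.9] 88.5
scene lid [ 320  122   79   58 2238] z [0.0018 0.0191 0.0228] rect [453.9 389.8] [186.6 222.2] 82.6
scene lid [276 157  19  14 124] z [0.0006 0.0136 0.0278] rect [317.9 158.9] [72.2 34.8] 10.5
scene lid [121 305  63  39 307] z [-0.0007  0.0137  0.0285] rect [ 458.2 -460.9] [156.1  78.2] 53.9
scene lidbar [311   6  35  21 384] z [0.0329 0.0556 0.073 ] rect [  9.  718.6] [150.3 467.9] 33.8
scene lidbar [356   7   5   5  13] z [0.0351 0.3106 0.3181] rect [ 82.5 822.6] [ 12.4 550.2] 32.8
scene lidbar [352 138  17  15 106] z [0.0309 0.04   0.0436] rect [461.3 377.8] [23.1 62.4] 87.1
```

Run:
```python
import cv2
a=cv2.imread('pics/top0.png')[80:300,80:300]; cv2.imwrite('pics/crop0.png',cv2.resize(a,(600,600),interpolation=cv2.INTER_CUBIC))
```

```text
(no output)
```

View pics/crop0.png

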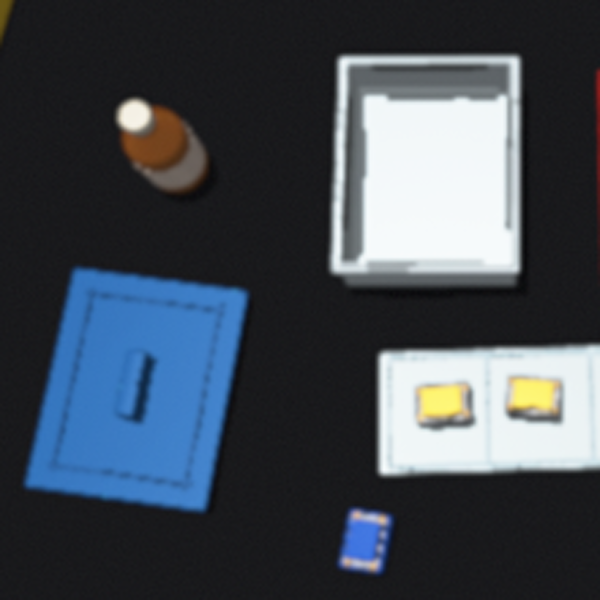

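```bash
cat >> h.py <<'E'
from scipy.spatial.transform import Rotation as R
def Rt(deg):
    a=np.radians(deg); c,s=np.cos(a),np.sin(a)
    return np.array([[0,c,s],[0,s,-c],[-1,0,0]])
def go(*ps):
    """each p=(x,y,z,deg) -> print travel,dr from current pose"""
    s=ctrl.get_state(); T=R.from_quat(s['tcp_rot']).as_matrix(); p=s['eef_pos']
    ya=np.degrees(np.arctan2(T[1,1],T[0,1]))
    print('t',round(s['time'],2),'p',p.round(4),'yang',ya.round(2),'xaxis',T[:,0].round(4),'F',s['contact_force'].round(2),'open',round(s['opening'],3),'q6',s['qpos'][5].round(2))
    for q in ps:
        print(q,'travel',(T.T@(np.array(q[:3])-p)).round(4).tolist(),'dr',R.from_matrix(T.T@Rt(q[3])).as_rotvec().round(4).tolist())
E
python3 - <<'E'
from h import *
go((.445,.102,.2,4-180),(.445,.102,.2,4))
E
```

```text
t 0.15 p [0.2342 0.6325 0.2077] yang 69.67 xaxis [-9.0e-04 -1.6e-03 -1.0e+00] F [0.88 0.11 0.29] open 1.001 q6 -0.15
(0.445, 0.102, 0.2, -176) travel [0.0084, -0.4242, 0.382] dr [-1.9954, -0.002, 0.0009]
(0.445, 0.102, 0.2, 4) travel [0.0084, -0.4242, 0.382] dr [1.1462, 0.0008, 0.0018]
```

>>> play_rows:
  claw: [255,255,255,255,255,255,255,255,255,255,255,255,255,255,255]
  travel:
    - [0.108,-0.4242,0.382]
    - [0.108,-0.4242,0.382]
    - [0.108,-0.4242,0.382]
    - [0.108,-0.4242,0.382]
    - [0.108,-0.4242,0.382]
    - [0.108,-0.4242,0.382]
    - [0.108,-0.4242,0.382]
    - [0.108,-0.4242,0.382]
    - [0.108,-0.4242,0.382]
    - [0.108,-0.4242,0.382]
    - [0.108,-0.4242,0.382]
    - [0.108,-0.4242,0.382]
    - [0.108,-0.4242,0.382]
    - [0.108,-0.4242,0.382]
    - [0.108,-0.4242,0.382]
  dr:
    - [1.146,0,0.002]
    - [1.146,0,0.002]
    - [1.146,0,0.002]
    - [1.146,0,0.002]
    - [1.146,0,0.002]
    - [1.146,0,0.002]
    - [1.146,0,0.002]
    - [1.146,0,0.002]
    - [1.146,0,0.002]
    - [1.146,0,0.002]
    - [1.146,0,0.002]
    - [1.146,0,0.002]
    - [1.146,0,0.002]
    - [1.146,0,0.002]
    - [1.146,0,0.002]

```text
time: 1.65
eef_pos: [0.4446, 0.1025, 0.1004]
tcp_rot: [0.482, 0.517, -0.482, 0.518]
contact_force: [-0.1, -0.5, 0.1]
opening: -0.002
```

Run:
```python
from h import *
go((.445,.102,.048,4))
cam('top','t1.png');cam('wrist','w1.png')
go((.445,.102,.048,4))
```

```text
t 1.65 p [0.4446 0.1025 0.1004] yang 4.05 xaxis [ 4.e-04 -2.e-04 -1.e+00] F [-0.14 -0.55  0.14] open -0.002 q6 -0.07
(0.445, 0.102, 0.048, 4) travel [0.0524, 0.0003, 0.0005] dr [0.0009, 0.0002, -0.0004]
t 1.75 p [0.4447 0.1028 0.1006] yang 4.12 xaxis [ 9.e-04 -3.e-04 -1.e+00] F [ 0.38 -0.2   0.52] open -0.001 q6 -0.07
(0.445, 0.102, 0.048, 4) travel [0.0526, 0.0002, 0.0008] dr [0.0021, 0.0004, -0.0008]
```

View pics/w1.png

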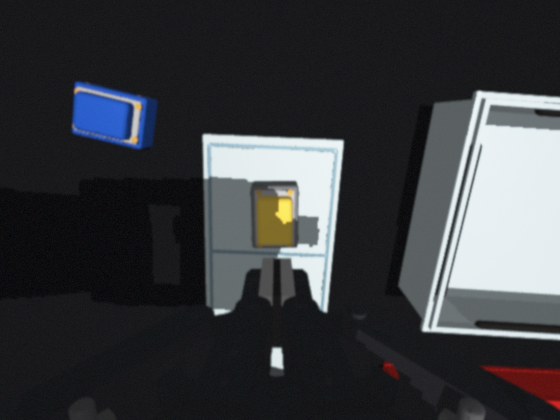

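View pics/t1.png

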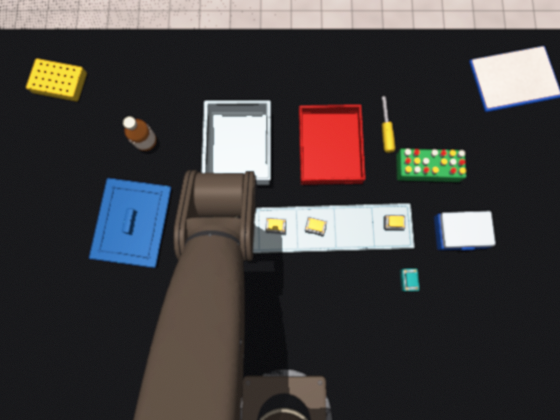

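The wrist view shows the foam (274,218) centred straight under the shut fingertips. I'll press it in small steps.

>>> play_rows:
  claw: [255,255,255,255,255,255,255,255]
  travel:
    - [0.045,0,0.0005]
    - [0.059,0,0.0005]
    - [0.0615,0,0.0005]
    - [0.063,0,0.0005]
    - [0.064,0,0.0005]
    - [0.064,0,0.0005]
    - [0.064,0,0.0005]
    - [0.064,0,0.0005]
  dr:
    - [0,0,0]
    - [0,0,0]
    - [0,0,0]
    - [0,0,0]
    - [0,0,0]
    - [0,0,0]
    - [0,0,0]
    - [0,0,0]

```text
time: 2.55
eef_pos: [0.4452, 0.1023, 0.0372]
tcp_rot: [0.482, 0.517, -0.481, 0.518]
contact_force: [0.0, 0.0, -0.2]
opening: 0.004
```

>>> play_rows:
  claw: [255,255,255,255]
  travel:
    - [0.001,0,0]
    - [0.002,0,0]
    - [0.002,0,0]
    - [0.002,0,0]
  dr:
    - [0,0,0]
    - [0,0,0]
    - [0,0,0]
    - [0,0,0]

```text
time: 2.95
eef_pos: [0.4451, 0.1023, 0.0351]
tcp_rot: [0.482, 0.517, -0.481, 0.518]
contact_force: [0.5, 0.5, -0.2]
opening: -0.003
```

>>> play_rows:
  claw: [255,255,255]
  travel:
    - [0.001,0,0]
    - [0.001,0,0]
    - [0.001,0,0]
  dr:
    - [0,0,0]
    - [0,0,0]
    - [0,0,0]

```text
time: 3.25
eef_pos: [0.4451, 0.1023, 0.034]
tcp_rot: [0.482, 0.517, -0.481, 0.518]
contact_force: [0.2, 0.3, 0.2]
opening: 0.0
```

Run:
```python
from h import *
go()
cam('scene','s2.png');c=cam('wrist','w2.png')
s=ctrl.get_state(); print(s['contact_force'],s['wrist_torque'])
a=cv2.imread('pics/w2.png')[120:400,180:380]; cv2.imwrite('pics/w2c.png',cv2.resize(a,None,fx=2.1,fy=2.1))
a=cv2.imread('pics/s2.png')[140:240,240:340]; cv2.imwrite('pics/s2c.png',cv2.resize(a,None,fx=5,fy=5))
```

```text
t 3.25 p [0.4451 0.1023 0.034 ] yang 4.11 xaxis [ 1.7e-03 -3.0e-04 -1.0e+00] F [0.22 0.27 0.22] open 0.0 q6 -0.07
[-0.58260335  0.40025746 -0.97863009] [ 0.02038099 -0.00296162  0.05891068]
```

View pics/w2c.png

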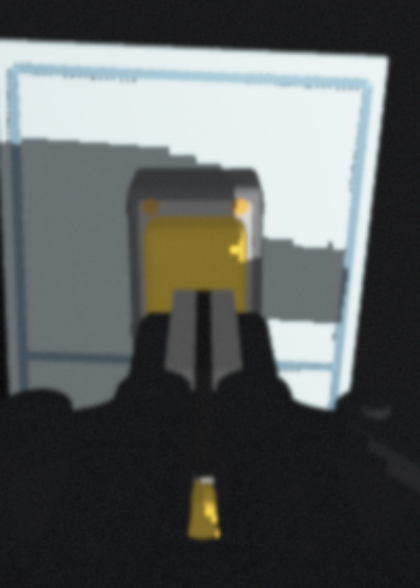

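View pics/s2c.png

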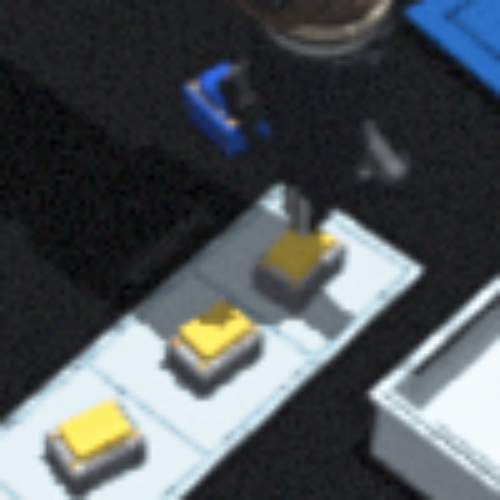

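Run:
```python
from h import *
c=cam('wrist'); W=pts(c)
for u in (268,278,290):
    for v in (222,235,245,252,256,258,260,262,264,270,280,295): 
        print(u,v,c['img'][v,u],W[v,u].round(4))
```

```text
268 222 [102  96  79] [0.4389 0.1198 0.0295]
268 235 [132 111  42] [0.4394 0.1164 0.0405]
268 245 [131 111  41] [0.4397 0.1104 0.0393]
268 252 [131 110  41] [0.44   0.1065 0.0395]
268 256 [126 109  46] [0.4401 0.1042 0.0394]
268 258 [100  92  72] [0.4401 0.1128 0.0612]
268 260 [84 84 83] [0.4401 0.1131 0.0642]
268 262 [83 83 83] [0.4402 0.113  0.066 ]
268 264 [82 82 82] [0.4402 0.1129 0.0679]
268 270 [84 83 83] [0.4404 0.1132 0.0744]
268 280 [83 83 83] [0.4406 0.1132 0.0831]
268 295 [86 86 86] [0.4408 0.1129 0.0939]
278 222 [102  96  78] [0.4444 0.12   0.0289]
278 235 [131 112  43] [0.4445 0.1165 0.0398]
278 245 [131 111  41] [0.445  0.1107 0.039 ]
278 252 [132 113  42] [0.4453 0.1068 0.0392]
278 256 [124 105  40] [0.4454 0.1048 0.04  ]
278 258 [70 58 28] [0.4446 0.1137 0.0625]
278 260 [24 23 24] [0.4446 0.1138 0.0648]
278 262 [27 25 25] [0.4446 0.1134 0.0662]
278 264 [23 24 24] [0.4446 0.1135 0.0684]
278 270 [24 23 24] [0.4445 0.1134 0.074 ]
278 280 [20 19 20] [0.4445 0.1134 0.0829]
278 295 [20 18 20] [0.4444 0.1133 0.0942]
290 222 [112 103  79] [0.4509 0.1206 0.0293]
290 235 [136 115  45] [0.4507 0.1169 0.0398]
290 245 [130 111  40] [0.4512 0.1114 0.0398]
290 252 [133 113  43] [nan nan nan]
290 256 [128 109  45] [0.4517 0.1052 0.0397]
290 258 [106  96  67] [nan nan nan]
290 260 [92 88 78] [0.45   0.1138 0.0641]
290 262 [88 85 80] [0.4499 0.1135 0.0655]
290 264 [85 84 81] [0.4497 0.1141 0.069 ]
290 270 [80 80 79] [0.4495 0.1141 0.0748]
290 280 [82 82 82] [0.4493 0.1131 0.0818]
290 295 [81 82 82] [0.4486 0.1143 0.0954]
```

Run:
```python
from h import *
c=cam('scene'); W=pts(c)
for u in (297,299,301,303):
    for v in range(166,194,2): 
        print(u,v,c['img'][v,u],W[v,u].round(3))
```

```text
297 166 [31 31 37] [0.44  0.087 0.147]
297 168 [14 17 23] [0.441 0.086 0.14 ]
297 170 [23 24 28] [0.442 0.086 0.133]
297 172 [24 23 27] [nan nan nan]
297 174 [25 24 26] [0.44  0.089 0.112]
297 176 [28 33 33] [0.442 0.088 0.105]
297 178 [65 70 74] [0.434 0.097 0.082]
297 180 [74 80 82] [0.436 0.096 0.076]
297 182 [86 93 94] [0.436 0.097 0.066]
297 184 [100 108 110] [0.409 0.13  0.005]
297 186 [121 114  81] [0.413 0.125 0.003]
297 188 [136 117  44] [0.437 0.097 0.039]
297 190 [138 118  50] [0.443 0.091 0.039]
297 192 [139 121  49] [0.446 0.087 0.036]
299 166 [21 22 26] [0.443 0.093 0.145]
299 168 [22 23 25] [0.443 0.092 0.137]
299 170 [25 31 28] [0.442 0.095 0.125]
299 172 [31 29 35] [0.444 0.093 0.12 ]
299 174 [22 20 26] [0.446 0.091 0.114]
299 176 [19 19 20] [0.444 0.094 0.102]
299 178 [53 52 54] [0.443 0.096 0.091]
299 180 [67 69 71] [0.447 0.092 0.088]
299 182 [67 69 70] [0.447 0.092 0.079]
299 184 [64 65 69] [0.447 0.093 0.069]
299 186 [98 93 76] [0.447 0.094 0.058]
299 188 [138 117  51] [0.442 0.1   0.04 ]
299 190 [140 120  52] [0.447 0.095 0.039]
299 192 [141 121  51] [0.454 0.0
[... 422 characters left out ...]
454 0.094 0.065]
301 188 [137 119  54] [0.447 0.103 0.042]
301 190 [136 117  49] [0.451 0.099 0.039]
301 192 [137 119  52] [0.457 0.093 0.04 ]
303 166 [26 27 31] [0.463 0.085 0.166]
303 168 [28 24 31] [0.465 0.083 0.162]
303 170 [21 28 30] [0.465 0.084 0.152]
303 172 [19 24 26] [0.465 0.085 0.144]
303 174 [25 30 35] [0.463 0.087 0.132]
303 176 [22 27 29] [0.463 0.088 0.122]
303 178 [28 29 34] [0.46  0.093 0.107]
303 180 [26 28 33] [0.457 0.097 0.092]
303 182 [ 7 15 15] [0.459 0.096 0.086]
303 184 [38 38 43] [0.459 0.097 0.075]
303 186 [108  95  54] [0.458 0.098 0.065]
303 188 [145 124  51] [0.451 0.108 0.041]
303 190 [135 117  49] [0.455 0.104 0.038]
303 192 [112 103  78] [0.457 0.103 0.031]
```

Both cameras put the shut fingertips at about z = 0.061 with the reported TCP at z = 0.034. So the real tips sit about 26 mm short of the reported TCP, and the foam is still untouched at 0.039. I'll feel my way down from here.

>>> play_rows:
  claw: [255,255,255,255]
  travel:
    - [0.01,0,0]
    - [0.017,0,0]
    - [0.018,0,0]
    - [0.018,0,0]
  dr:
    - [0,0,0]
    - [0,0,0]
    - [0,0,0]
    - [0,0,0]

```text
time: 3.85
eef_pos: [0.445, 0.1023, 0.0159]
tcp_rot: [0.482, 0.517, -0.482, 0.518]
contact_force: [-0.6, -0.4, 3.3]
opening: -0.003
```

>>> play_rows:
  claw: [255,255,255]
  travel:
    - [0.001,0,0]
    - [0.002,0,0]
    - [0.002,0,0]
  dr:
    - [0,0,0]
    - [0,0,0]
    - [0,0,0]

```text
time: 4.15
eef_pos: [0.4451, 0.1022, 0.0146]
tcp_rot: [0.482, 0.518, -0.482, 0.518]
contact_force: [-2.1, 0.1, 8.1]
opening: -0.0
```

Run:
```python
from h import *
go()
c=cam('wrist','w3.png'); W=pts(c)
for v in range(225,270,3): print(v,c['img'][v,268],W[v,268].round(4))
go()
```

```text
t 4.15 p [0.4451 0.1022 0.0146] yang 4.12 xaxis [-0.e+00 -5.e-04 -1.e+00] F [-2.07  0.07  8.08] open -0.0 q6 -0.07
225 [70 72 74] [0.439  0.1238 0.0272]
228 [96 96 96] [0.4391 0.1234 0.0305]
231 [97 98 99] [0.4392 0.1216 0.0297]
234 [104 100  87] [0.4393 0.12   0.0296]
237 [119 101  40] [0.4394 0.12   0.0336]
240 [125 104  40] [0.4395 0.1189 0.0346]
243 [133 113  42] [0.4396 0.1181 0.0365]
246 [135 115  43] [0.4396 0.1164 0.0361]
249 [135 114  43] [0.4397 0.1158 0.0383]
252 [135 115  45] [0.4398 0.1138 0.0371]
255 [135 114  44] [0.4399 0.1122 0.0371]
258 [103  95  74] [0.44   0.113  0.0423]
261 [84 84 85] [0.4401 0.1128 0.045 ]
264 [84 84 84] [0.4402 0.1134 0.0494]
267 [85 84 86] [0.4402 0.1134 0.0524]
t 4.2 p [0.445  0.1023 0.0146] yang 4.12 xaxis [-1.e-04 -5.e-04 -1.e+00] F [-2.7   0.1   6.39] open -0.003 q6 -0.07
```

>>> play_rows:
  claw: [255,255,255,255]
  travel:
    - [0.001,0,0]
    - [0.002,0,0]
    - [0.0025,0,0]
    - [0.0025,0,0]
  dr:
    - [0,0,0]
    - [0,0,0]
    - [0,0,0]
    - [0,0,0]

```text
time: 4.6
eef_pos: [0.4451, 0.1023, 0.0134]
tcp_rot: [0.481, 0.518, -0.482, 0.518]
contact_force: [-3.7, 0.2, 11.9]
opening: 0.002
```

Run:
```python
from h import *
go()
c=cam('wrist','w4.png'); W=pts(c)
for v in range(225,270,3): print(v,c['img'][v,268],W[v,268].round(4))
go()
```

```text
t 4.6 p [0.4451 0.1023 0.0134] yang 4.14 xaxis [-1.1e-03 -7.0e-04 -1.0e+00] F [-3.71  0.18 11.93] open 0.002 q6 -0.07
225 [64 66 68] [0.4391 0.1248 0.0288]
228 [93 94 93] [0.4391 0.1231 0.0283]
231 [98 98 98] [0.4393 0.1217 0.0288]
234 [99 98 95] [0.4394 0.1202 0.0288]
237 [116  99  47] [0.4395 0.1197 0.0318]
240 [124 105  39] [0.4396 0.1194 0.0349]
243 [133 113  43] [0.4397 0.1182 0.0355]
246 [134 112  42] [0.4398 0.1172 0.0368]
249 [137 116  46] [0.4398 0.1159 0.0373]
252 [136 115  45] [0.4399 0.114  0.0364]
255 [134 114  44] [0.44   0.112  0.0353]
258 [101  94  72] [0.4401 0.113  0.041 ]
261 [86 86 86] [0.4402 0.1139 0.0461]
264 [85 85 85] [0.4403 0.113  0.0474]
267 [85 85 85] [0.4404 0.1135 0.0514]
t 4.65 p [0.4452 0.1023 0.0135] yang 4.14 xaxis [-1.1e-03 -7.0e-04 -1.0e+00] F [-4.13 -0.71 11.39] open -0.004 q6 -0.07
```

>>> play_rows:
  claw: [255,255,255,255]
  travel:
    - [0.001,0,0]
    - [0.0025,0,0]
    - [0.0025,0,0]
    - [0.0025,0,0]
  dr:
    - [0,0,0]
    - [0,0,0]
    - [0,0,0]
    - [0,0,0]

```text
time: 5.05
eef_pos: [0.4452, 0.1023, 0.0126]
tcp_rot: [0.481, 0.518, -0.482, 0.517]
contact_force: [-6.0, -0.8, 15.0]
opening: 0.001
```

Run:
```python
from h import *
go((.4452,.1023,.05,4),(.4505,.0202,.05,-4.5),(.4505,.0202,.019,-4.5))
```

```text
t 5.05 p [0.4452 0.1023 0.0126] yang 4.16 xaxis [-0.0027 -0.001  -1.    ] F [-6.   -0.75 14.98] open 0.001 q6 -0.07
(0.4452, 0.1023, 0.05, 4) travel [-0.0374, -0.0001, -0.0] dr [0.0028, 0.0008, 0.0028]
(0.4505, 0.0202, 0.05, -4.5) travel [-0.0373, -0.0008, 0.0823] dr [0.1512, 0.001, 0.0027]
(0.4505, 0.0202, 0.019, -4.5) travel [-0.0063, -0.0007, 0.0822] dr [0.1512, 0.001, 0.0027]
```

>>> play_rows:
  claw: [255,255,255,255,255,255,255,255,255]
  travel:
    - [-0.03,0,0]
    - [-0.037,0,0.03]
    - [-0.037,-0.0005,0.075]
    - [-0.037,-0.0008,0.0823]
    - [-0.02,-0.0008,0.0823]
    - [-0.007,-0.0008,0.0823]
    - [-0.004,-0.0008,0.0823]
    - [-0.002,-0.0008,0.0823]
    - [-0.002,-0.0008,0.0823]
  dr:
    - [0,0,0]
    - [0.05,0,0]
    - [0.151,0.001,0.0027]
    - [0.151,0.001,0.0027]
    - [0.151,0.001,0.0027]
    - [0.151,0.001,0.0027]
    - [0.151,0.001,0.0027]
    - [0.151,0.001,0.0027]
    - [0.151,0.001,0.0027]

```text
time: 5.95
eef_pos: [0.4492, 0.0206, 0.0147]
tcp_rot: [-0.518, -0.482, 0.52, -0.48]
contact_force: [-3.1, -1.3, 7.2]
opening: 0.002
```

>>> play_rows:
  claw: [255,255,255,255]
  travel:
    - [0.001,0,0]
    - [0.002,0,0]
    - [0.002,0,0]
    - [0.002,0,0]
  dr:
    - [0,0,0]
    - [0,0,0]
    - [0,0,0]
    - [0,0,0]

```text
time: 6.35
eef_pos: [0.4492, 0.0206, 0.0139]
tcp_rot: [-0.516, -0.482, 0.52, -0.48]
contact_force: [-3.8, -2.0, 9.1]
opening: -0.0
```

>>> play_rows:
  claw: [255,255,255,255,255]
  travel:
    - [0.001,0,0]
    - [0.002,0,0]
    - [0.003,0,0]
    - [0.003,0,0]
    - [0.003,0,0]
  dr:
    - [0,0,0]
    - [0,0,0]
    - [0,0,0]
    - [0,0,0]
    - [0,0,0]

```text
time: 6.85
eef_pos: [0.4492, 0.0207, 0.0126]
tcp_rot: [-0.515, -0.483, 0.52, -0.48]
contact_force: [-6.1, -1.9, 12.5]
opening: 0.003
```

Run:
```python
from h import *
go()
c=cam('wrist','w5.png'); W=pts(c)
for v in range(225,270,3): print(v,c['img'][v,268],W[v,268].round(4))
go()
```

```text
t 6.85 p [0.4492 0.0207 0.0126] yang -4.11 xaxis [-0.0079 -0.0025 -1.    ] F [-6.13 -1.9  12.5 ] open 0.003 q6 -0.1
225 [61 63 66] [0.4465 0.0436 0.0274]
228 [87 87 88] [0.4465 0.0427 0.0293]
231 [95 94 96] [0.4464 0.0412 0.0295]
234 [95 95 94] [0.4462 0.0393 0.0283]
237 [111  95  49] [0.4463 0.0393 0.0324]
240 [120 101  37] [0.4463 0.0384 0.0342]
243 [128 109  41] [0.4462 0.0369 0.0341]
246 [131 112  43] [0.4462 0.0363 0.0364]
249 [131 111  42] [0.446  0.0341 0.0346]
252 [131 112  44] [0.4458 0.0324 0.0343]
255 [129 111  44] [0.4458 0.0316 0.0359]
258 [98 91 71] [0.446  0.0322 0.0407]
261 [81 82 81] [0.4461 0.0321 0.0437]
264 [83 83 83] [0.4462 0.0319 0.0464]
267 [82 82 82] [0.4464 0.0328 0.0512]
t 6.9 p [0.4492 0.0206 0.0126] yang -4.11 xaxis [-0.008  -0.0025 -1.    ] F [-5.69 -2.43 12.62] open -0.0 q6 -0.1
```

View pics/w5.png

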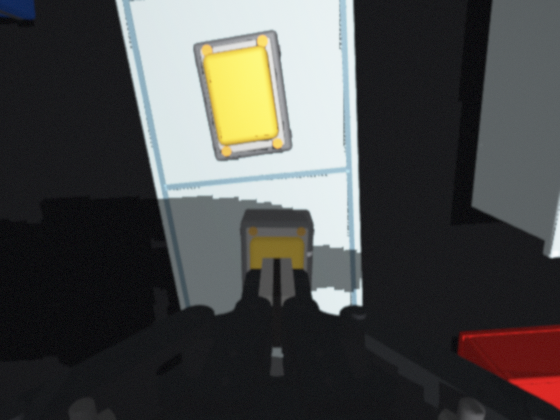

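>>> play_rows:
  claw: [255,255,255,255]
  travel:
    - [0.001,0,0]
    - [0.0025,0,0]
    - [0.0025,0,0]
    - [0.0025,0,0]
  dr:
    - [0,0,0]
    - [0,0,0]
    - [0,0,0]
    - [0,0,0]

```text
time: 7.3
eef_pos: [0.4493, 0.0206, 0.012]
tcp_rot: [-0.513, -0.484, 0.521, -0.481]
contact_force: [-6.3, -1.8, 14.7]
opening: 0.002
```

Run:
```python
from h import *
go((.449,.0202,.05,-4.5),(.451,-.078,.05,-14.5),(.451,-.078,.0165,-14.5))
```

```text
t 7.3 p [0.4493 0.0206 0.012 ] yang -3.98 xaxis [-0.0103 -0.0037 -0.9999] F [-6.29 -1.84 14.72] open 0.002 q6 -0.1
(0.449, 0.0202, 0.05, -4.5) travel [-0.038, -0.0006, 0.0006] dr [0.0092, 0.0045, 0.01]
(0.451, -0.078, 0.05, -14.5) travel [-0.0376, 0.0082, 0.0984] dr [0.1837, 0.0053, 0.0096]
(0.451, -0.078, 0.0165, -14.5) travel [-0.0041, 0.0085, 0.0983] dr [0.1837, 0.0053, 0.0096]
```

>>> play_rows:
  claw: [255,255,255,255,255,255,255,255,255,255,255]
  travel:
    - [-0.03,0,0]
    - [-0.038,0.002,0.03]
    - [-0.038,0.008,0.08]
    - [-0.0376,0.0082,0.0984]
    - [-0.0376,0.0082,0.0984]
    - [-0.02,0.0083,0.0984]
    - [-0.008,0.0084,0.0984]
    - [-0.004,0.0085,0.0984]
    - [-0.0025,0.0085,0.0984]
    - [-0.0025,0.0085,0.0984]
    - [-0.0025,0.0085,0.0984]
  dr:
    - [0.005,0.004,0.01]
    - [0.06,0.005,0.01]
    - [0.184,0.005,0.01]
    - [0.184,0.005,0.01]
    - [0.184,0.005,0.01]
    - [0.184,0.005,0.01]
    - [0.184,0.005,0.01]
    - [0.184,0.005,0.01]
    - [0.184,0.005,0.01]
    - [0.184,0.005,0.01]
    - [0.184,0.005,0.01]

```text
time: 8.4
eef_pos: [0.4513, -0.0779, 0.0153]
tcp_rot: [0.559, 0.433, -0.559, 0.433]
contact_force: [-0.8, 1.2, 2.0]
opening: -0.0
```

>>> play_rows:
  claw: [255,255,255,255]
  travel:
    - [0.001,0,0]
    - [0.002,0,0]
    - [0.002,0,0]
    - [0.002,0,0]
  dr:
    - [0,0,0]
    - [0,0,0]
    - [0,0,0]
    - [0,0,0]

```text
time: 8.8
eef_pos: [0.4515, -0.0779, 0.0136]
tcp_rot: [0.559, 0.433, -0.559, 0.433]
contact_force: [-1.7, 0.8, 4.4]
opening: 0.001
```

>>> play_rows:
  claw: [255,255,255,255]
  travel:
    - [0.001,0,0]
    - [0.0015,0,0]
    - [0.0015,0,0]
    - [0.0015,0,0]
  dr:
    - [0,0,0]
    - [0,0,0]
    - [0,0,0]
    - [0,0,0]

```text
time: 9.2
eef_pos: [0.4515, -0.0779, 0.0123]
tcp_rot: [0.559, 0.433, -0.559, 0.433]
contact_force: [-2.1, 1.8, 6.3]
opening: 0.003
```

Run:
```python
from h import *
go()
c=cam('wrist','w6.png'); W=pts(c)
for v in range(225,270,3): print(v,c['img'][v,268],W[v,268].round(4))
go((.451,-.078,.05,-14.5),(.4595,-.273,.05,-2.5),(.4595,-.273,.0165,-2.5))
```

```text
t 9.2 p [ 0.4515 -0.0779  0.0123] yang -14.49 xaxis [ 9.e-04 -4.e-04 -1.e+00] F [-2.12  1.85  6.3 ] open 0.003 q6 -0.14
225 [63 64 66] [ 0.4527 -0.0552  0.0266]
228 [69 71 72] [ 0.4524 -0.0564  0.0274]
231 [94 95 95] [ 0.4522 -0.0573  0.0292]
234 [104 103 104] [ 0.4518 -0.0586  0.0295]
237 [102 102 102] [ 0.4515 -0.06    0.0299]
240 [123 106  56] [ 0.4512 -0.0611  0.0308]
243 [133 112  43] [ 0.4512 -0.0615  0.0339]
246 [140 120  46] [ 0.4511 -0.0622  0.0359]
249 [142 121  46] [ 0.4506 -0.0637  0.0356]
252 [143 121  47] [ 0.4502 -0.0655  0.0348]
255 [141 120  47] [ 0.45   -0.0661  0.0369]
258 [107  99  78] [ 0.4501 -0.0661  0.0404]
261 [90 89 90] [ 0.4503 -0.0658  0.0443]
264 [91 90 90] [ 0.4503 -0.066   0.0471]
267 [89 89 90] [ 0.4503 -0.0662  0.0496]
t 9.25 p [ 0.4515 -0.0779  0.0124] yang -14.49 xaxis [ 1.e-03 -4.e-04 -1.e+00] F [-2.63  1.37  6.3 ] open -0.001 q6 -0.14
(0.451, -0.078, 0.05, -14.5) travel [-0.0376, -0.0004, 0.0002] dr [0.0002, 0.0001, -0.0011]
(0.4595, -0.273, 0.05, -2.5) travel [-0.0376, 0.0566, 0.1869] dr [-0.2093, 0.0002, -0.001]
(0.4595, -0.273, 0.0165, -2.5) travel [-0.0041, 0.0566, 0.1869] dr [-0.2093, 0.0002, -0.001]
```

Pad 3 is springy, at 6.3 N for about 4.4 mm. Next is place 5, since place 4 is empty.

>>> play_rows:
  claw: [255,255,255,255,255,255,255,255,255,255,255,255,255]
  travel:
    - [-0.03,0,0]
    - [-0.038,0.01,0.03]
    - [-0.038,0.025,0.08]
    - [-0.0376,0.04,0.13]
    - [-0.0376,0.0566,0.187]
    - [-0.0376,0.0566,0.187]
    - [-0.0376,0.0566,0.187]
    - [-0.02,0.0566,0.187]
    - [-0.008,0.0566,0.187]
    - [-0.004,0.0566,0.187]
    - [-0.0025,0.0566,0.187]
    - [-0.0025,0.0566,0.187]
    - [-0.0025,0.0566,0.187]
  dr:
    - [0,0,0]
    - [-0.06,0,0]
    - [-0.15,0,0]
    - [-0.209,0,-0.001]
    - [-0.209,0,-0.001]
    - [-0.209,0,-0.001]
    - [-0.209,0,-0.001]
    - [-0.209,0,-0.001]
    - [-0.209,0,-0.001]
    - [-0.209,0,-0.001]
    - [-0.209,0,-0.001]
    - [-0.209,0,-0.001]
    - [-0.209,0,-0.001]

```text
time: 10.55
eef_pos: [0.4593, -0.2716, 0.0155]
tcp_rot: [-0.51, -0.49, 0.511, -0.488]
contact_force: [-2.3, 2.4, 4.4]
opening: 0.001
```

>>> play_rows:
  claw: [255,255,255,255]
  travel:
    - [0.001,0,0]
    - [0.002,0,0]
    - [0.002,0,0]
    - [0.002,0,0]
  dr:
    - [0,0,0]
    - [0,0,0]
    - [0,0,0]
    - [0,0,0]

```text
time: 10.95
eef_pos: [0.4594, -0.2715, 0.0147]
tcp_rot: [-0.51, -0.49, 0.511, -0.489]
contact_force: [-4.0, 1.3, 7.9]
opening: -0.003
```

>>> play_rows:
  claw: [255,255,255,255,255]
  travel:
    - [0.001,0,0]
    - [0.0025,0,0]
    - [0.004,0,0]
    - [0.004,0,0]
    - [0.004,0,0]
  dr:
    - [0,0,0]
    - [0,0,0]
    - [0,0,0]
    - [0,0,0]
    - [0,0,0]

```text
time: 11.45
eef_pos: [0.4595, -0.2716, 0.013]
tcp_rot: [-0.509, -0.491, 0.511, -0.489]
contact_force: [-6.6, 1.3, 13.5]
opening: 0.002
```

>>> play_rows:
  claw: [255,255,255]
  travel:
    - [0.001,0,0]
    - [0.0015,0,0]
    - [0.0015,0,0]
  dr:
    - [0,0,0]
    - [0,0,0]
    - [0,0,0]

```text
time: 11.75
eef_pos: [0.4595, -0.2716, 0.0134]
tcp_rot: [-0.508, -0.492, 0.511, -0.489]
contact_force: [-6.3, 1.3, 12.1]
opening: -0.003
```

Run:
```python
from h import *
go()
c=cam('wrist','w7.png'); W=pts(c)
for v in range(237,270,3): print(v,c['img'][v,268],W[v,268].round(4))
go((.4592,-.2722,.07,-2.5))
```

```text
t 11.75 p [ 0.4595 -0.2716  0.0134] yang -2.17 xaxis [-5.2e-03 -4.0e-04 -1.0e+00] F [-6.28  1.27 12.14] open -0.003 q6 -0.68
237 [105 104 103] [ 0.4557 -0.2542  0.0302]
240 [122 106  60] [ 0.4557 -0.2557  0.0303]
243 [131 110  43] [ 0.4558 -0.2556  0.0344]
246 [141 120  47] [ 0.4558 -0.2565  0.0361]
249 [142 121  46] [ 0.4558 -0.2577  0.0369]
252 [142 120  45] [ 0.4557 -0.2591  0.037 ]
255 [143 121  48] [ 0.4556 -0.2611  0.036 ]
258 [108 100  78] [ 0.4558 -0.2602  0.0414]
261 [91 91 91] [ 0.4559 -0.2599  0.0453]
264 [89 90 90] [ 0.456  -0.2602  0.0479]
267 [89 88 88] [ 0.4561 -0.2598  0.0516]
t 11.8 p [ 0.4595 -0.2715  0.0135] yang -2.17 xaxis [-5.3e-03 -3.0e-04 -1.0e+00] F [-4.7   1.23 11.63] open 0.001 q6 -0.68
(0.4592, -0.2722, 0.07, -2.5) travel [-0.0565, -0.0005, 0.0007] dr [0.0058, 0.0005, 0.0052]
```

>>> play_rows:
  claw: [255,255,255,255,255]
  travel:
    - [0.002,0,0]
    - [0.004,0,0]
    - [0.004,0,0]
    - [0.004,0,0]
    - [0.004,0,0]
  dr:
    - [0,0,0]
    - [0,0,0]
    - [0,0,0]
    - [0,0,0]
    - [0,0,0]

```text
time: 12.3
eef_pos: [0.4595, -0.2716, 0.0122]
tcp_rot: [-0.507, -0.492, 0.511, -0.489]
contact_force: [-7.7, 2.1, 16.8]
opening: -0.001
```

>>> play_rows:
  claw: [255,255,100,60,60,60]
  travel:
    - [-0.03,0,0]
    - [-0.057,0,0]
    - [-0.1,-0.0005,0]
    - [-0.1,-0.0005,0]
    - [-0.1,-0.0005,0]
    - [-0.1,-0.0005,0]
  dr:
    - [0,0,0]
    - [0.006,0,0.005]
    - [0.006,0,0.005]
    - [0.006,0,0.005]
    - [0.006,0,0.005]
    - [0.006,0,0.005]

```text
time: 12.9
eef_pos: [0.4591, -0.2705, 0.1109]
tcp_rot: [-0.51, -0.491, 0.511, -0.488]
contact_force: [-0.8, -0.7, -0.2]
opening: 0.68
```

```bash
cat >> h.py <<'E'
def pads(W,zlo=.018,zhi=.05,xr=(.38,.56),yr=(-.36,.36),amin=60,img=None):
    m=(W[...,2]>zlo)&(W[...,2]<zhi)&(W[...,0]>xr[0])&(W[...,0]<xr[1])&(W[...,1]>yr[0])&(W[...,1]<yr[1])
    k,l,s,_=cv2.connectedComponentsWithStats(m.astype(np.uint8))
    for i in range(1,k):
        if s[i,4]<amin: continue
        P=W[l==i]; r=cv2.minAreaRect((P[:,:2]*1000).astype(np.float32))
        print('blob',s[i],'c',np.round(r[0],1),'sz',np.round(r[1],1),'ang',round(r[2],1),'zmed',np.median(P[:,2]).round(4))
E
python3 - <<'E'
from h import *
c=cam('wrist','w8.png'); pads(pts(c))
go()
E
```

```text
blob [ 251  182   47   63 2784] c [ 456.4 -271.6] sz [49.9 37.1] ang 89.0 zmed 0.0379
t 12.95 p [ 0.4588 -0.2704  0.1104] yang -2.4 xaxis [-0.0046  0.0014 -1.    ] F [ 0.54  0.36 -0.27] open 0.758 q6 -0.68
```

View pics/w8.png

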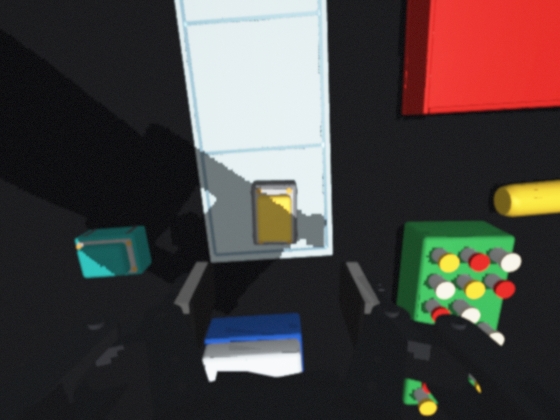

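Run:
```python
from h import *
go((.4575,-.2718,-.014,-2))
```

```text
t 12.95 p [ 0.4588 -0.2704  0.1104] yang -2.4 xaxis [-0.0046  0.0014 -1.    ] F [ 0.54  0.36 -0.27] open 0.758 q6 -0.68
(0.4575, -0.2718, -0.014, -2) travel [0.1244, -0.0007, 0.0016] dr [-0.0069, -0.0012, 0.0046]
```

>>> play_rows:
  claw: [60,60,60,60,60,255,255,255,255,255,255]
  travel:
    - [0.05,-0.0007,0.0016]
    - [0.09,-0.0007,0.0016]
    - [0.115,-0.0007,0.0016]
    - [0.1244,-0.0007,0.0016]
    - [0.1244,-0.0007,0.0016]
    - [0.1244,-0.0007,0.0016]
    - [0.1244,-0.0007,0.0016]
    - [0.1244,-0.0007,0.0016]
    - [0.1244,-0.0007,0.0016]
    - [0.1244,-0.0007,0.0016]
    - [0.1244,-0.0007,0.0016]
  dr:
    - [-0.007,-0.001,0.0046]
    - [-0.007,-0.001,0.0046]
    - [-0.007,-0.001,0.0046]
    - [-0.007,-0.001,0.0046]
    - [-0.007,-0.001,0.0046]
    - [-0.007,-0.001,0.0046]
    - [-0.007,-0.001,0.0046]
    - [-0.007,-0.001,0.0046]
    - [-0.007,-0.001,0.0046]
    - [-0.007,-0.001,0.0046]
    - [-0.007,-0.001,0.0046]
  force: 50

```text
time: 14.05
eef_pos: [0.4589, -0.273, -0.012]
tcp_rot: [0.509, 0.49, -0.508, 0.493]
contact_force: [0.4, 0.8, 6.1]
opening: 0.41
```

Run:
```python
from h import *
c=cam('wrist','w9.png'); pads(pts(c))
go((.4575,-.2718,.08,-2),(.63,-.155,.08,0),(.63,-.155,.0,0))
```

```text
blob [  195   230   164   119 12327] c [ 458.3 -271.9] sz [50.1 62.4] ang 87.3 zmed 0.0383
t 14.1 p [ 0.4589 -0.273  -0.012 ] yang -1.99 xaxis [ 0.0029 -0.0024 -1.    ] F [-0.19  0.67  5.74] open 0.407 q6 -0.69
(0.4575, -0.2718, 0.08, -2) travel [-0.092, -0.0012, -0.0009] dr [0.0001, 0.0022, -0.003]
(0.63, -0.155, 0.08, 0) travel [-0.0918, 0.1671, -0.1236] dr [-0.0348, 0.0023, -0.003]
(0.63, -0.155, 0.0, 0) travel [-0.0118, 0.1669, -0.1238] dr [-0.0348, 0.0023, -0.003]
```

View pics/w9.png

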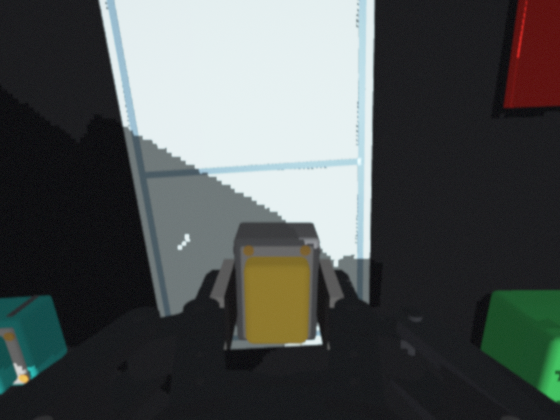

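Pad 5 is gripped, with the opening at 0.41 (about 35 mm). I'll carry it to the red tray.

>>> play_rows:
  claw: [255,255,255,255,255,255,255,255,255]
  travel:
    - [-0.03,0,0]
    - [-0.07,0,0]
    - [-0.1,0.02,-0.015]
    - [-0.1,0.06,-0.045]
    - [-0.1,0.1,-0.075]
    - [-0.1,0.13,-0.1]
    - [-0.1,0.1521,-0.1236]
    - [-0.1,0.1521,-0.1236]
    - [-0.1,0.1521,-0.1236]
  dr:
    - [0,0.002,-0.003]
    - [0,0.002,-0.003]
    - [-0.01,0.002,-0.003]
    - [-0.02,0.002,-0.003]
    - [-0.035,0.002,-0.003]
    - [-0.035,0.002,-0.003]
    - [-0.035,0.002,-0.003]
    - [-0.035,0.002,-0.003]
    - [-0.035,0.002,-0.003]

```text
time: 15.0
eef_pos: [0.6146, -0.1539, 0.0877]
tcp_rot: [0.499, 0.501, -0.5, 0.5]
contact_force: [0.5, -0.4, -0.5]
opening: 0.405
```

Run:
```python
from h import *
c=cam('wrist','w10.png')
go((.615,-.155,-.006,0))
```

```text
t 15.05 p [ 0.6142 -0.1546  0.0877] yang 0.03 xaxis [-1.3e-03 -2.0e-04 -1.0e+00] F [-0.58  0.5   0.07] open 0.412 q6 -0.41
(0.615, -0.155, -0.006, 0) travel [0.0937, 0.001, 0.0004] dr [0.0005, 0.0002, 0.0013]
```

View pics/w10.png

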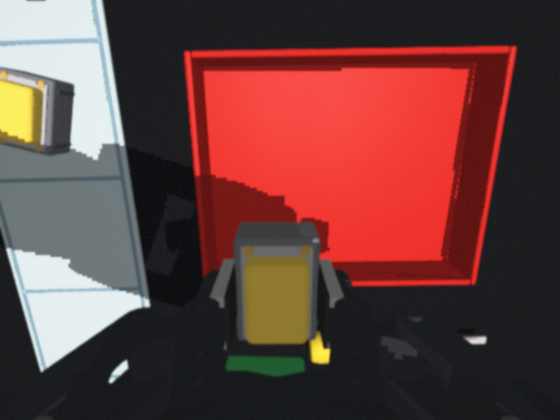

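>>> play_rows:
  claw: [255,255,255,255,255,105,105,105,105,100,60]
  travel:
    - [0.045,0.001,0.0004]
    - [0.075,0.001,0.0004]
    - [0.09,0.001,0.0004]
    - [0.0937,0.001,0.0004]
    - [0.0937,0.001,0.0004]
    - [0.0937,0.001,0.0004]
    - [0.0937,0.001,0.0004]
    - [0.0937,0.001,0.0004]
    - [0.06,0.001,0.0004]
    - [0.02,0.001,0.0004]
    - [-0.02,0.001,0.0004]
  dr:
    - [0,0,0]
    - [0,0,0]
    - [0,0,0]
    - [0,0,0]
    - [0,0,0]
    - [0,0,0]
    - [0,0,0]
    - [0,0,0]
    - [0,0,0]
    - [0,0,0]
    - [0,0,0]

```text
time: 16.15
eef_pos: [0.615, -0.1548, 0.1092]
tcp_rot: [0.499, 0.501, -0.5, 0.5]
contact_force: [0.6, -0.7, 0.7]
opening: 0.754
```

Run:
```python
from h import *
c=cam('wrist','w11.png'); 
c=cam('top','t11.png'); pads(pts(c),zlo=.02,xr=(.4,.74))
go((.4495,.0204,.09,-4.5))
```

```text
blob [206 110   5  66 101] c [654.8 191.3] sz [168.5   1.6] ang 0.2 zmed 0.0312
blob [300 111   3  56 105] c [667.9 -44. ] sz [142.8   4.1] ang 1.0 zmed 0.0395
blob [140 130  15  19 105] c [664.8 340.7] sz [15.4 50.3] ang 60.2 zmed 0.0362
blob [398 149  32  30 658] c [ 604.1 -324.9] sz [71.1 71.2] ang 88.6 zmed 0.0416
blob [206 180  63   3 127] c [559.7 116.4] sz [  3.  155.2] ang 0.1 zmed 0.0308
blob [265 218   8  15  64] c [449.2  37.6] sz [15.4 36.4] ang 82.4 zmed 0.0297
blob [232 220  21  17 306] c [441.6 101.3] sz [36.8 49.7] ang 3.9 zmed 0.0347
t 16.25 p [ 0.6201 -0.1568  0.1167] yang 0.06 xaxis [ 0.0127 -0.0063 -0.9999] F [ 1.47 -0.26  0.77] open 0.765 q6 -0.41
(0.4495, 0.0204, 0.09, -4.5) travel [0.0234, -0.1708, -0.1775] dr [0.0795, 0.0058, -0.0129]
```

View pics/w11.png

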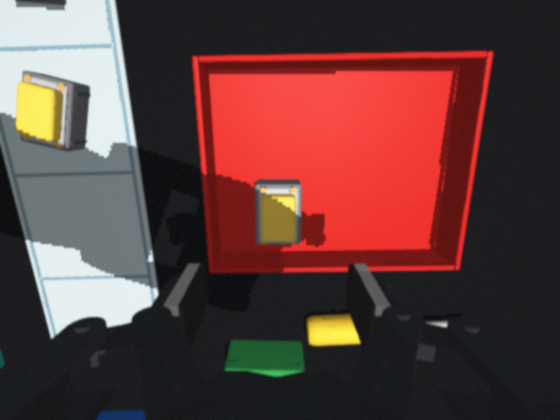

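View pics/t11.png

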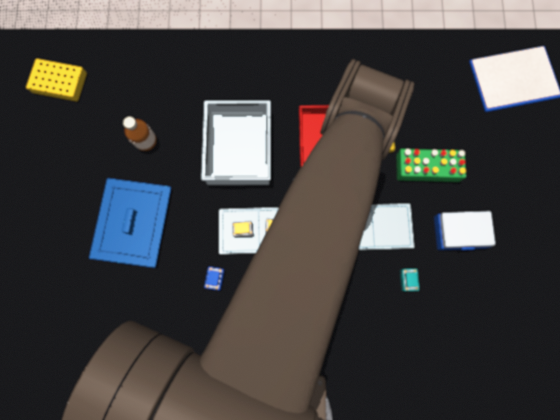

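>>> play_rows:
  claw: [60,60,60,60,60,60,60,60,60]
  travel:
    - [0.0,-0.03,-0.03]
    - [0.01,-0.06,-0.065]
    - [0.0134,-0.1,-0.1]
    - [0.0134,-0.135,-0.14]
    - [0.0134,-0.1708,-0.1775]
    - [0.0134,-0.1708,-0.1775]
    - [0.0134,-0.1708,-0.1775]
    - [0.0134,-0.1708,-0.1775]
    - [0.0134,-0.1708,-0.1775]
  dr:
    - [0.01,0.006,-0.013]
    - [0.03,0.006,-0.013]
    - [0.05,0.006,-0.013]
    - [0.08,0.006,-0.013]
    - [0.08,0.006,-0.013]
    - [0.08,0.006,-0.013]
    - [0.08,0.006,-0.013]
    - [0.08,0.006,-0.013]
    - [0.08,0.006,-0.013]

```text
time: 17.15
eef_pos: [0.451, 0.0194, 0.1007]
tcp_rot: [0.52, 0.479, -0.519, 0.48]
contact_force: [-0.3, -0.4, -0.8]
opening: 0.765
```

Run:
```python
from h import *
c=cam('wrist','w12.png'); pads(pts(c))
go((.4495,.0204,-.008,-4.5))
```

```text
blob [ 416    0   30  187 3876] c [558.6  97.9] sz [118.5   2.2] ang 90.0 zmed 0.0351
blob [ 221   61   63   83 3942] c [440.6 102.2] sz [37.2 50.1] ang 4.4 zmed 0.0383
blob [ 247  180   50   65 3064] c [447.1  21.7] sz [50. 37.] ang 85.5 zmed 0.038
blob [411 276  15  41 368] c [559.3 -58.3] sz [ 1.4 30.3] ang 0.0 zmed 0.03
blob [ 258  293   51   63 2453] c [448.4 -77.6] sz [50.2 37.3] ang 76.4 zmed 0.0355
t 17.2 p [0.4508 0.0194 0.1005] yang -4.61 xaxis [ 1.1e-03 -1.0e-04 -1.0e+00] F [-0.1  -0.02 -0.04] open 0.768 q6 -0.1
(0.4495, 0.0204, -0.008, -4.5) travel [0.1085, -0.0014, -0.0009] dr [-0.0019, 0.0, -0.0011]
```

>>> play_rows:
  claw: [60,60,60,60,60,255,255,255,255,255,255]
  travel:
    - [0.05,-0.0028,-0.0014]
    - [0.09,-0.0028,-0.0014]
    - [0.105,-0.0028,-0.0014]
    - [0.1085,-0.0028,-0.0014]
    - [0.1085,-0.0028,-0.0014]
    - [0.1085,-0.0028,-0.0014]
    - [0.1085,-0.0028,-0.0014]
    - [0.1085,-0.0028,-0.0014]
    - [0.1085,-0.0028,-0.0014]
    - [0.1085,-0.0028,-0.0014]
    - [0.1085,-0.0028,-0.0014]
  dr:
    - [0,0,-0.001]
    - [0,0,-0.001]
    - [0,0,-0.001]
    - [0,0,-0.001]
    - [0,0,-0.001]
    - [0,0,-0.001]
    - [0,0,-0.001]
    - [0,0,-0.001]
    - [0,0,-0.001]
    - [0,0,-0.001]
    - [0,0,-0.001]

```text
time: 18.3
eef_pos: [0.45, 0.0206, -0.0063]
tcp_rot: [0.52, 0.478, -0.519, 0.481]
contact_force: [0.4, 0.0, 6.5]
opening: 0.401
```

Run:
```python
from h import *
go((.449,.0204,.09,-4.5),(.615,-.082,.09,0))
```

```text
t 18.3 p [ 0.45    0.0206 -0.0063] yang -4.6 xaxis [ 3.9e-03 -9.0e-04 -1.0e+00] F [0.41 0.04 6.48] open 0.401 q6 -0.1
(0.449, 0.0204, 0.09, -4.5) travel [-0.0963, -0.0006, 0.0003] dr [-0.0018, 0.0006, -0.0039]
(0.615, -0.082, 0.09, 0) travel [-0.0955, 0.173, 0.0891] dr [-0.0803, 0.0008, -0.0039]
```

>>> play_rows:
  claw: [255,255,255,255,255,255,255,255,255,255]
  travel:
    - [-0.03,0,0]
    - [-0.07,0,0]
    - [-0.1,0.02,0.01]
    - [-0.1,0.06,0.03]
    - [-0.1,0.1,0.05]
    - [-0.1,0.14,0.07]
    - [-0.1,0.173,0.0891]
    - [-0.1,0.173,0.0891]
    - [-0.1,0.173,0.0891]
    - [-0.1,0.173,0.0891]
  dr:
    - [0,0.001,-0.004]
    - [0,0.001,-0.004]
    - [-0.01,0.001,-0.004]
    - [-0.04,0.001,-0.004]
    - [-0.08,0.001,-0.004]
    - [-0.08,0.001,-0.004]
    - [-0.08,0.001,-0.004]
    - [-0.08,0.001,-0.004]
    - [-0.08,0.001,-0.004]
    - [-0.08,0.001,-0.004]

```text
time: 19.3
eef_pos: [0.6136, -0.0811, 0.0938]
tcp_rot: [0.5, 0.501, -0.5, 0.499]
contact_force: [0.2, 0.6, -1.1]
opening: 0.401
```

Run:
```python
from h import *
c=cam('wrist','w13.png')
go((.615,-.082,-.002,0))
```

```text
t 19.35 p [ 0.6136 -0.081   0.094 ] yang 0.02 xaxis [-1.7e-03  8.0e-04 -1.0e+00] F [ 0.6  -0.28 -1.39] open 0.404 q6 -0.3
(0.615, -0.082, -0.002, 0) travel [0.096, 0.0016, 0.0011] dr [0.0004, -0.0008, 0.0017]
```

View pics/w13.png

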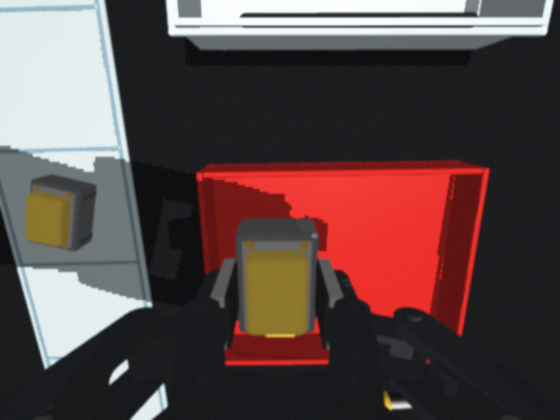

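>>> play_rows:
  claw: [255,255,255,255,255,105,105,105,105,100,60]
  travel:
    - [0.045,0.0016,-0.001]
    - [0.075,0.0016,-0.001]
    - [0.092,0.0016,-0.001]
    - [0.096,0.0016,-0.001]
    - [0.096,0.0016,-0.001]
    - [0.096,0.0016,-0.001]
    - [0.096,0.0016,-0.001]
    - [0.096,0.0016,-0.001]
    - [0.06,0.0016,-0.001]
    - [0.02,0.001,-0.001]
    - [-0.02,0.001,-0.001]
  dr:
    - [0,0,0]
    - [0,0,0]
    - [0,0,0]
    - [0,0,0]
    - [0,0,0]
    - [0,0,0]
    - [0,0,0]
    - [0,0,0]
    - [0,0,0]
    - [0,0,0]
    - [0,0,0]

```text
time: 20.45
eef_pos: [0.6144, -0.08, 0.1156]
tcp_rot: [0.5, 0.501, -0.5, 0.499]
contact_force: [0.9, 0.5, 0.2]
opening: 0.76
```

Run:
```python
from h import *
c=cam('wrist','w14.png')
go((.442,.102,.1,4.2))
```

```text
t 20.5 p [ 0.6194 -0.0813  0.1247] yang 0.04 xaxis [ 0.0118 -0.0032 -0.9999] F [2.71 0.04 4.23] open 0.767 q6 -0.29
(0.442, 0.102, 0.1, 4.2) travel [0.022, -0.1776, -0.1835] dr [-0.0726, 0.0036, -0.0117]
```

View pics/w14.png

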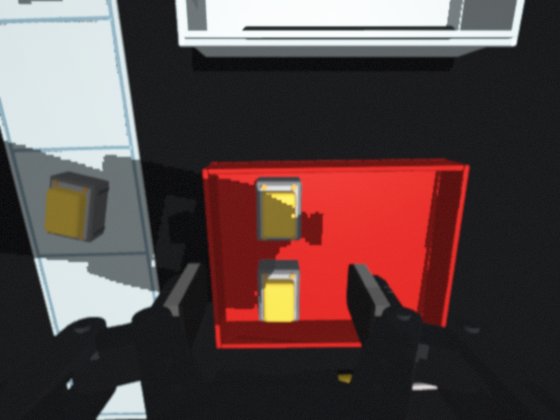

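>>> play_rows:
  claw: [60,60,60,60,60,60,60,60,60]
  travel:
    - [0.0,-0.03,-0.03]
    - [0.01,-0.06,-0.065]
    - [0.022,-0.1,-0.1]
    - [0.022,-0.14,-0.14]
    - [0.022,-0.1776,-0.1835]
    - [0.022,-0.1776,-0.1835]
    - [0.022,-0.1776,-0.1835]
    - [0.022,-0.1776,-0.1835]
    - [0.022,-0.1776,-0.1835]
  dr:
    - [-0.01,0.004,-0.012]
    - [-0.03,0.004,-0.012]
    - [-0.05,0.004,-0.012]
    - [-0.073,0.004,-0.012]
    - [-0.073,0.004,-0.012]
    - [-0.073,0.004,-0.012]
    - [-0.073,0.004,-0.012]
    - [-0.073,0.004,-0.012]
    - [-0.073,0.004,-0.012]

```text
time: 21.4
eef_pos: [0.4433, 0.1013, 0.1008]
tcp_rot: [0.482, 0.517, -0.481, 0.518]
contact_force: [-0.1, -0.5, -0.0]
opening: 0.764
```

Run:
```python
from h import *
c=cam('wrist','w15.png'); pads(pts(c))
go((.443,.1025,-.008,4.2))
```

```text
blob [ 407   98   66  218 4715] c [558.6 116.6] sz [  2.2 156. ] ang 0.0 zmed 0.0356
blob [ 249  181   49   65 3044] c [440.7 102.6] sz [37.1 49.8] ang 4.3 zmed 0.038
t 21.45 p [0.4432 0.1012 0.1006] yang 4.15 xaxis [ 9.e-04  2.e-04 -1.e+00] F [-0.06 -0.42 -0.13] open 0.766 q6 -0.07
(0.443, 0.1025, -0.008, 4.2) travel [0.1086, -0.0002, -0.0013] dr [-0.0009, -0.0001, -0.0009]
```

>>> play_rows:
  claw: [60,60,60,60,60,255,255,255,255,255,255]
  travel:
    - [0.05,-0.001,-0.0013]
    - [0.09,-0.001,-0.0013]
    - [0.105,-0.001,-0.0013]
    - [0.1085,-0.001,-0.0013]
    - [0.1085,-0.001,-0.0013]
    - [0.1085,-0.001,-0.0013]
    - [0.1085,-0.001,-0.0013]
    - [0.1085,-0.001,-0.0013]
    - [0.1085,-0.001,-0.0013]
    - [0.1085,-0.001,-0.0013]
    - [0.1085,-0.001,-0.0013]
  dr:
    - [0,0,-0.001]
    - [0,0,-0.001]
    - [0,0,-0.001]
    - [0,0,-0.001]
    - [0,0,-0.001]
    - [0,0,-0.001]
    - [0,0,-0.001]
    - [0,0,-0.001]
    - [0,0,-0.001]
    - [0,0,-0.001]
    - [0,0,-0.001]

```text
time: 22.55
eef_pos: [0.4441, 0.1024, -0.0062]
tcp_rot: [0.482, 0.517, -0.481, 0.519]
contact_force: [-0.5, -1.0, 5.7]
opening: 0.405
```

Run:
```python
from h import *
go((.444,.102,.095,4),(.7,-.12,.095,0))
```

```text
t 22.55 p [ 0.4441  0.1024 -0.0062] yang 4.16 xaxis [ 3.7e-03 -1.0e-04 -1.0e+00] F [-0.49 -0.96  5.66] open 0.405 q6 -0.07
(0.444, 0.102, 0.095, 4) travel [-0.1012, 0.0003, 0.0005] dr [0.0027, 0.0004, -0.0037]
(0.7, -0.12, 0.095, 0) travel [-0.1002, 0.2395, 0.2404] dr [0.0725, 0.0002, -0.0037]
```

>>> play_rows:
  claw: [255,255,255,255,255,255,255,255,255,255,255,255]
  travel:
    - [-0.03,0,0]
    - [-0.07,0,0]
    - [-0.1,0.02,0.02]
    - [-0.105,0.05,0.05]
    - [-0.105,0.08,0.08]
    - [-0.105,0.115,0.115]
    - [-0.105,0.15,0.15]
    - [-0.105,0.18,0.18]
    - [-0.105,0.21,0.21]
    - [-0.103,0.2395,0.2404]
    - [-0.1,0.2395,0.2404]
    - [-0.1,0.2395,0.2404]
  dr:
    - [0,0.001,-0.004]
    - [0,0.001,-0.004]
    - [0.01,0,-0.004]
    - [0.03,0,-0.004]
    - [0.05,0,-0.004]
    - [0.0725,0,-0.004]
    - [0.0725,0,-0.004]
    - [0.0725,0,-0.004]
    - [0.0725,0,-0.004]
    - [0.0725,0,-0.004]
    - [0.0725,0,-0.004]
    - [0.0725,0,-0.004]

```text
time: 23.75
eef_pos: [0.6992, -0.1202, 0.093]
tcp_rot: [-0.5, -0.501, 0.501, -0.499]
contact_force: [-1.3, 0.2, -1.2]
opening: 0.407
```

Run:
```python
from h import *
c=cam('wrist','w16.png')
go((.7,-.12,-.002,0))
```

```text
t 23.8 p [ 0.6988 -0.1194  0.0935] yang -0.01 xaxis [-3.e-03  9.e-04 -1.e+00] F [-0.27 -0.57 -1.03] open 0.403 q6 -0.31
(0.7, -0.12, -0.002, 0) travel [0.0955, 0.0015, 0.0006] dr [-0.0001, -0.0009, 0.003]
```

View pics/w16.png

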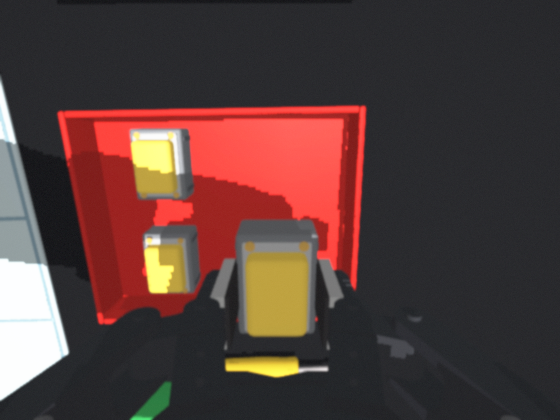

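>>> play_rows:
  claw: [255,255,255,255,255,105,105,105,105,100,60]
  travel:
    - [0.045,0.0015,0.0006]
    - [0.075,0.0015,0.0006]
    - [0.092,0.0015,0.0006]
    - [0.0955,0.0015,0.0006]
    - [0.0955,0.0015,0.0006]
    - [0.0955,0.0015,0.0006]
    - [0.0955,0.0015,0.0006]
    - [0.0955,0.0015,0.0006]
    - [0.06,0.0015,0.0006]
    - [0.02,0.001,0.0006]
    - [-0.02,0.001,0.0006]
  dr:
    - [0,0,0.003]
    - [0,0,0.003]
    - [0,0,0.003]
    - [0,0,0.003]
    - [0,0,0.003]
    - [0,0,0.003]
    - [0,0,0.003]
    - [0,0,0.003]
    - [0,0,0.003]
    - [0,0,0.003]
    - [0,0,0.003]

```text
time: 24.9
eef_pos: [0.6997, -0.1201, 0.115]
tcp_rot: [0.5, 0.5, -0.5, 0.5]
contact_force: [-0.5, -0.1, 0.4]
opening: 0.752
```

Run:
```python
from h import *
c=cam('wrist','w17.png')
go((.450,-.078,.1,-14.3))
```

```text
t 24.95 p [ 0.7045 -0.1214  0.1251] yang -0.0 xaxis [ 0.0137 -0.0035 -0.9999] F [ 2.38 -0.58  5.94] open 0.767 q6 -0.31
(0.45, -0.078, 0.1, -14.3) travel [0.0214, -0.2548, -0.0435] dr [0.2495, 0.0017, -0.0141]
```

View pics/w17.png

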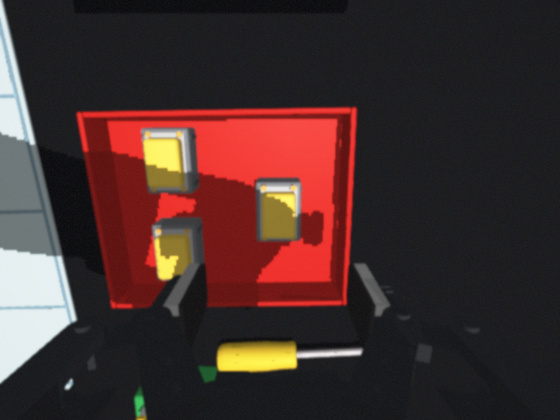

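The tray now holds three pads, all upright. Pad 3 is next and goes to the tub.

>>> play_rows:
  claw: [60,60,60,60,60,60,60,60,60]
  travel:
    - [0.0,-0.04,-0.007]
    - [0.01,-0.085,-0.014]
    - [0.0214,-0.13,-0.022]
    - [0.0214,-0.18,-0.03]
    - [0.0214,-0.22,-0.038]
    - [0.0214,-0.2548,-0.0435]
    - [0.0214,-0.2548,-0.0435]
    - [0.0214,-0.2548,-0.0435]
    - [0.0214,-0.2548,-0.0435]
  dr:
    - [0.04,0.002,-0.014]
    - [0.1,0.002,-0.014]
    - [0.15,0.002,-0.014]
    - [0.2,0.002,-0.014]
    - [0.2495,0.002,-0.014]
    - [0.2495,0.002,-0.014]
    - [0.2495,0.002,-0.014]
    - [0.2495,0.002,-0.014]
    - [0.2495,0.002,-0.014]

```text
time: 25.85
eef_pos: [0.4519, -0.0787, 0.1013]
tcp_rot: [0.559, 0.433, -0.558, 0.435]
contact_force: [0.1, 0.1, 0.2]
opening: 0.763
```

Run:
```python
from h import *
c=cam('wrist','w18.png'); pads(pts(c))
go((.450,-.078,-.008,-14.3))
```

```text
blob [387   0  16  12 109] c [558.5  41.7] sz [1.9 7.2] ang 10.4 zmed 0.0258
blob [406 134  25  83 827] c [559.4 -73.1] sz [ 1.5 59.6] ang 0.4 zmed 0.0308
blob [ 248  183   49   64 2987] c [448.5 -77.7] sz [49.5 36.5] ang 75.1 zmed 0.0379
t 25.9 p [ 0.4519 -0.0787  0.1011] yang -14.3 xaxis [ 2.5e-03 -7.0e-04 -1.0e+00] F [-0.27  0.1  -0.16] open 0.766 q6 -0.15
(0.45, -0.078, -0.008, -14.3) travel [0.1091, -0.0023, -0.0002] dr [0.0001, 0.0001, -0.0026]
```

>>> play_rows:
  claw: [60,60,60,60,60,255,255,255,255,255,255]
  travel:
    - [0.05,-0.0023,0]
    - [0.09,-0.0023,0]
    - [0.105,-0.0023,0]
    - [0.109,-0.0023,0]
    - [0.109,-0.0023,0]
    - [0.109,-0.0023,0]
    - [0.109,-0.0023,0]
    - [0.109,-0.0023,0]
    - [0.109,-0.0023,0]
    - [0.109,-0.0023,0]
    - [0.109,-0.0023,0]
  dr:
    - [0,0,-0.0026]
    - [0,0,-0.0026]
    - [0,0,-0.0026]
    - [0,0,-0.0026]
    - [0,0,-0.0026]
    - [0,0,-0.0026]
    - [0,0,-0.0026]
    - [0,0,-0.0026]
    - [0,0,-0.0026]
    - [0,0,-0.0026]
    - [0,0,-0.0026]

```text
time: 27.0
eef_pos: [0.4517, -0.0789, -0.0061]
tcp_rot: [0.559, 0.433, -0.558, 0.435]
contact_force: [0.4, -0.0, 6.0]
opening: 0.402
```

Run:
```python
from h import *
go((.450,-.078,.11,-14),(.657,.116,.11,0))
```

```text
t 27.0 p [ 0.4517 -0.0789 -0.0061] yang -14.3 xaxis [ 0.0036 -0.0015 -1.    ] F [ 0.42 -0.05  5.97] open 0.402 q6 -0.15
(0.45, -0.078, 0.11, -14) travel [-0.1161, -0.0014, -0.0004] dr [-0.0052, 0.0006, -0.0039]
(0.657, 0.116, 0.11, 0) travel [-0.1157, 0.1513, -0.2395] dr [-0.2495, 0.0011, -0.0038]
```

>>> play_rows:
  claw: [255,255,255,255,255,255,255,255,255,255,255,255]
  travel:
    - [-0.03,0,0]
    - [-0.07,0,0]
    - [-0.11,0.005,-0.01]
    - [-0.116,0.03,-0.04]
    - [-0.116,0.05,-0.08]
    - [-0.116,0.075,-0.12]
    - [-0.116,0.1,-0.16]
    - [-0.116,0.125,-0.2]
    - [-0.116,0.1513,-0.2395]
    - [-0.116,0.1513,-0.2395]
    - [-0.116,0.1513,-0.2395]
    - [-0.116,0.1513,-0.2395]
  dr:
    - [0,0.001,-0.004]
    - [0,0.001,-0.004]
    - [-0.03,0.001,-0.004]
    - [-0.08,0.001,-0.004]
    - [-0.13,0.001,-0.004]
    - [-0.18,0.001,-0.004]
    - [-0.23,0.001,-0.004]
    - [-0.2495,0.001,-0.004]
    - [-0.2495,0.001,-0.004]
    - [-0.2495,0.001,-0.004]
    - [-0.2495,0.001,-0.004]
    - [-0.2495,0.001,-0.004]

```text
time: 28.2
eef_pos: [0.656, 0.1155, 0.1098]
tcp_rot: [-0.5, -0.5, 0.501, -0.5]
contact_force: [0.7, 0.5, -1.2]
opening: 0.406
```

Run:
```python
from h import *
c=cam('wrist','w19.png')
go((.657,.116,-.002,0))
```

```text
t 28.25 p [0.656  0.1152 0.1101] yang -0.05 xaxis [-1.2e-03 -2.0e-04 -1.0e+00] F [-0.1  -0.41 -0.52] open 0.405 q6 0.02
(0.657, 0.116, -0.002, 0) travel [0.1121, 0.0011, -0.0008] dr [-0.0009, 0.0002, 0.0012]
```

View pics/w19.png

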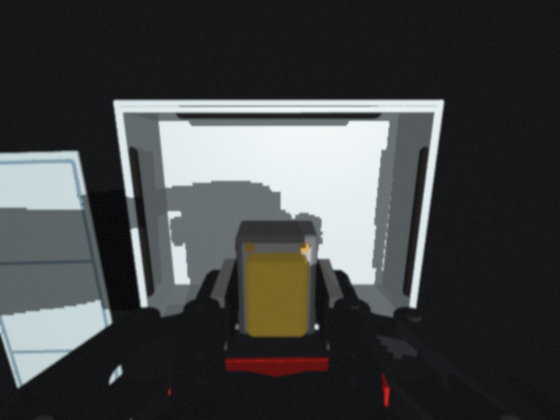

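>>> play_rows:
  claw: [255,255,255,255,255,255,105,105,105,105,105,100,100,60]
  travel:
    - [0.04,0.001,-0.001]
    - [0.08,0.001,-0.001]
    - [0.1,0.001,-0.001]
    - [0.11,0.001,-0.001]
    - [0.112,0.001,-0.001]
    - [0.112,0.001,-0.001]
    - [0.112,0.001,-0.001]
    - [0.112,0.001,-0.001]
    - [0.112,0.001,-0.001]
    - [0.08,0.001,-0.001]
    - [0.04,0.001,-0.001]
    - [0.0,0.001,-0.001]
    - [-0.02,0.001,-0.001]
    - [-0.02,0.001,-0.001]
  dr:
    - [0,0,0]
    - [0,0,0]
    - [0,0,0]
    - [0,0,0]
    - [0,0,0]
    - [0,0,0]
    - [0,0,0]
    - [0,0,0]
    - [0,0,0]
    - [0,0,0]
    - [0,0,0]
    - [0,0,0]
    - [0,0,0]
    - [0,0,0]

```text
time: 29.65
eef_pos: [0.6602, 0.1164, 0.1359]
tcp_rot: [0.502, 0.498, -0.498, 0.502]
contact_force: [0.1, 0.3, 0.3]
opening: 0.753
```

Run:
```python
from h import *
c=cam('wrist','w20.png'); W=pts(c); z=W[...,2]
m=(z>.058)&(z<.072); P=W[m]; P=P[(P[:,0]>.5)&(P[:,1]>0)]
r=cv2.minAreaRect((P[:,:2]*1000).astype(np.float32)); print('tub rim',r, np.median(P[:,2]))
go((.46,.378,.1,-5))
```

```text
tub rim ((656.508056640625, 116.42532348632812), (164.13150024414062, 204.59332275390625), 89.98693084716797) 0.06372393783783911
t 29.7 p [0.6584 0.1163 0.1326] yang -0.04 xaxis [ 3.6e-03 -1.0e-04 -1.0e+00] F [-0.61 -0.36  0.08] open 0.763 q6 0.02
(0.46, 0.378, 0.1, -5) travel [0.0319, -0.1987, -0.2615] dr [0.0865, -0.0, -0.0036]
```

View pics/w20.png

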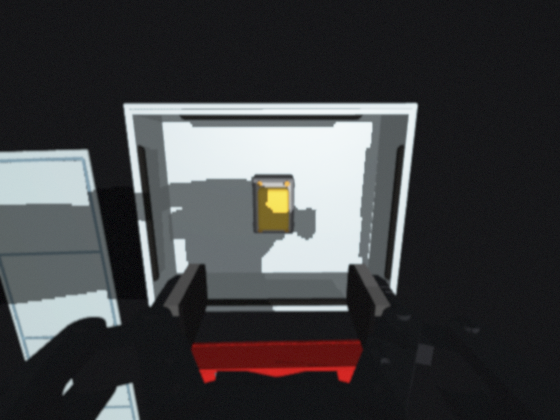

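Run:
```python
from h import *
go((.46,.378,.14,85))
```

```text
t 29.7 p [0.6584 0.1163 0.1326] yang -0.04 xaxis [ 3.6e-03 -1.0e-04 -1.0e+00] F [-0.61 -0.36  0.08] open 0.763 q6 0.02
(0.46, 0.378, 0.14, 85) travel [-0.0081, -0.1986, -0.2615] dr [-1.4843, 0.0028, -0.0028]
```

>>> play_rows:
  claw: [100,100,100,100,100,100,100,100,100,100,100,100,100]
  travel:
    - [-0.015,-0.02,-0.026]
    - [-0.015,-0.045,-0.06]
    - [-0.015,-0.07,-0.09]
    - [-0.015,-0.095,-0.125]
    - [-0.015,-0.12,-0.155]
    - [-0.015,-0.14,-0.185]
    - [-0.012,-0.165,-0.215]
    - [-0.01,-0.19,-0.25]
    - [-0.008,-0.1986,-0.2615]
    - [-0.008,-0.1986,-0.2615]
    - [-0.008,-0.1986,-0.2615]
    - [-0.008,-0.1986,-0.2615]
    - [-0.008,-0.1986,-0.2615]
  dr:
    - [-0.14,0,-0.003]
    - [-0.29,0,-0.003]
    - [-0.43,0,-0.003]
    - [-0.58,0,-0.003]
    - [-0.73,0,-0.003]
    - [-0.88,0,-0.003]
    - [-1.03,0.001,-0.003]
    - [-1.18,0.002,-0.003]
    - [-1.33,0.002,-0.003]
    - [-1.484,0.003,-0.003]
    - [-1.484,0.003,-0.003]
    - [-1.484,0.003,-0.003]
    - [-1.484,0.003,-0.003]

```text
time: 31.0
eef_pos: [0.4598, 0.3773, 0.1389]
tcp_rot: [0.032, 0.707, -0.032, 0.706]
contact_force: [0.6, -0.2, 0.5]
opening: 0.607
```

```bash
cat > lid.py <<'E'
from h import *
for n in ('wrist','scene'):
    c=cam(n,'lid_%s_%d.png'%(n,ctrl.get_state()['time']*100)); W=pts(c); z=W[...,2]
    hsv=cv2.cvtColor(c['img'],cv2.COLOR_RGB2HSV); H,S=hsv[...,0],hsv[...,1]
    b=(H>100)&(H<125)&(S>100)&(W[...,0]>.3)&(W[...,0]<.65)&(W[...,1]>.22)&(W[...,1]<.55)
    for nm,m in (('bar',b&(z>.033)&(z<.05)),('plate',b&(z>.013)&(z<.024))):
        k,l,s,_=cv2.connectedComponentsWithStats(m.astype(np.uint8))
        i=1+np.argmax(s[1:,4]); P=W[l==i]
        r=cv2.minAreaRect((P[:,:2]*1000).astype(np.float32)); print(n,nm,s[i],np.round(r[0],1),np.round(r[1],1),round(r[2],2),np.percentile(P[:,2],[5,50,95]).round(4))
E
python3 - <<'E'
import lid
lid.go((.46,.378,.0,85))
E
ls pics | grep lid_
```

```text
wrist bar [266 170  24  69 837] [457.5 378.3] [17.9 58.5] 81.93 [0.0379 0.0403 0.0416]
wrist plate [  184    75   199   186 12629] [438.5 380.9] [161.9 161.7] 82.12 [0.0175 0.0187 0.02  ]
scene bar [352 138  17  14  96] [461.6 377.3] [23.2 62.9] 87.92 [0.0346 0.04   0.0444]
scene plate [ 321  122   78   57 2010] [460.2 377.5] [168.  205.1] 83.06 [0.0159 0.0193 0.0225]
t 31.1 p [0.4602 0.3775 0.1395] yang 84.86 xaxis [-8.e-04 -2.e-04 -1.e+00] F [-0.    0.07  0.35] open 0.61 q6 -0.96
(0.46, 0.378, 0.0, 85) travel [0.1395, 0.0006, -0.0001] dr [-0.0024, -0.0007, 0.0003]
lid_scene_3105.png
lid_wrist_3100.png
```

Run:
```python
from h import *
go((.4592,.3779,.001,82.3))
```

```text
t 31.1 p [0.4602 0.3775 0.1395] yang 84.86 xaxis [-8.e-04 -2.e-04 -1.e+00] F [-0.    0.07  0.35] open 0.61 q6 -0.96
(0.4592, 0.3779, 0.001, 82.3) travel [0.1385, 0.0004, -0.0009] dr [0.0447, -0.0007, 0.0003]
```

View pics/lid_wrist_3100.png

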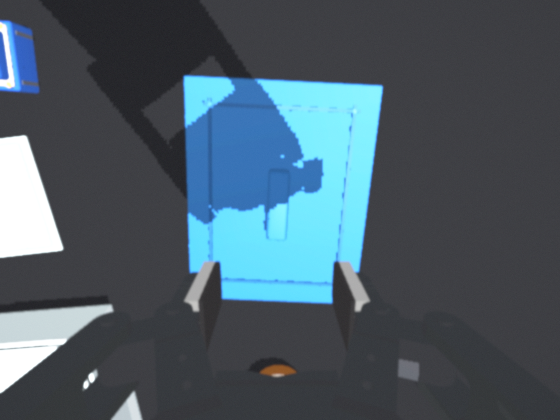

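>>> play_rows:
  claw: [100,100,100,100,100,100,255,255,255,255,255,255]
  travel:
    - [0.05,0.0004,-0.0009]
    - [0.09,0.0004,-0.0009]
    - [0.12,0.0004,-0.0009]
    - [0.135,0.0004,-0.0009]
    - [0.1385,0.0004,-0.0009]
    - [0.1385,0.0004,-0.0009]
    - [0.1385,0.0004,-0.0009]
    - [0.1385,0.0004,-0.0009]
    - [0.1385,0.0004,-0.0009]
    - [0.1385,0.0004,-0.0009]
    - [0.1385,0.0004,-0.0009]
    - [0.1385,0.0004,-0.0009]
  dr:
    - [0.0447,-0.0007,0]
    - [0.0447,-0.0007,0]
    - [0.0447,-0.0007,0]
    - [0.0447,-0.0007,0]
    - [0.0447,-0.0007,0]
    - [0.0447,-0.0007,0]
    - [0.0447,-0.0007,0]
    - [0.0447,-0.0007,0]
    - [0.0447,-0.0007,0]
    - [0.0447,-0.0007,0]
    - [0.0447,-0.0007,0]
    - [0.0447,-0.0007,0]
  force: 90

```text
time: 32.3
eef_pos: [0.4605, 0.3788, 0.0032]
tcp_rot: [0.048, 0.705, -0.047, 0.706]
contact_force: [-1.1, -1.1, 5.7]
opening: 0.18
```

Run:
```python
import lid
lid.go((.4592,.3779,.17,82.3),(.5,.2,.17,90),(.657,.1163,.17,90))
```

```text
wrist bar [ 256  216   42  125 4563] [457.3 379.1] [17.8 58. ] 82.1 [0.0384 0.0405 0.0417]
wrist plate [   82    42   390   272 46556] [422.2 383.7] [162.  128.8] 82.12 [0.0176 0.0187 0.0199]
scene bar [361 143   8   9  40] [478.4 376.5] [18.8 25.1] 87.21 [0.0353 0.0396 0.0432]
scene plate [ 321  122   78   56 1745] [459.5 379.9] [165.8 206.5] 82.27 [0.0158 0.0192 0.0224]
t 32.4 p [0.4605 0.3788 0.0033] yang 82.29 xaxis [ 0.0028  0.0014 -1.    ] F [-1.69 -1.52  6.22] open 0.182 q6 -0.92
(0.4592, 0.3779, 0.17, 82.3) travel [-0.1667, -0.0008, -0.0008] dr [-0.0001, 0.0026, -0.0017]
(0.5, 0.2, 0.17, 90) travel [-0.1669, -0.1716, 0.0635] dr [-0.1345, 0.0027, -0.0016]
(0.657, 0.1163, 0.17, 90) travel [-0.1665, -0.2335, 0.2303] dr [-0.1345, 0.0027, -0.0016]
```

>>> play_rows:
  claw: [255,255,255,255,255,255,255]
  travel:
    - [-0.01,0,0]
    - [-0.04,0,0]
    - [-0.08,0,0]
    - [-0.12,0,0]
    - [-0.155,0,0]
    - [-0.167,0,0]
    - [-0.167,0,0]
  dr:
    - [0,0.0026,-0.0017]
    - [0,0.0026,-0.0017]
    - [0,0.0026,-0.0017]
    - [0,0.0026,-0.0017]
    - [0,0.0026,-0.0017]
    - [0,0.0026,-0.0017]
    - [0,0.0026,-0.0017]

```text
time: 33.1
eef_pos: [0.4611, 0.3792, 0.1726]
tcp_rot: [0.048, 0.704, -0.047, 0.707]
contact_force: [0.8, -0.4, -2.1]
opening: 0.182
```

Run:
```python
from h import *
c=cam('wrist','w22.png');cam('scene','s22.png')
go((.657,.1163,.17,90))
```

```text
t 33.2 p [0.459  0.3779 0.1682] yang 82.3 xaxis [-0.0029 -0.0017 -1.    ] F [-0.12  0.24 -1.99] open 0.184 q6 -0.92
(0.657, 0.1163, 0.17, 90) travel [-0.002, -0.2327, 0.2313] dr [-0.1345, -0.0027, 0.0019]
```

View pics/s22.png

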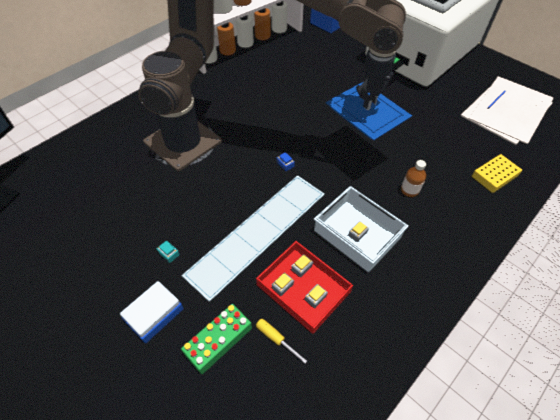

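View pics/w22.png

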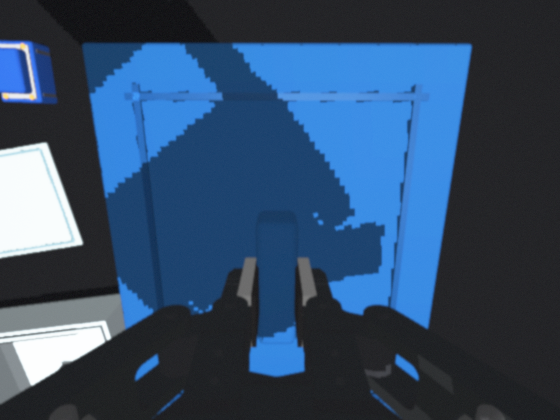

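>>> play_rows:
  claw: [255,255,255,255,255,255,255,255,255,255,255,255,255]
  travel:
    - [-0.005,-0.015,0.015]
    - [-0.006,-0.04,0.04]
    - [-0.006,-0.07,0.07]
    - [-0.006,-0.1,0.1]
    - [-0.006,-0.13,0.13]
    - [-0.006,-0.16,0.16]
    - [-0.004,-0.185,0.185]
    - [-0.003,-0.21,0.21]
    - [-0.002,-0.225,0.223]
    - [-0.002,-0.2327,0.2313]
    - [-0.002,-0.2327,0.2313]
    - [-0.002,-0.2327,0.2313]
    - [-0.002,-0.2327,0.2313]
  dr:
    - [-0.01,-0.003,0.002]
    - [-0.03,-0.003,0.002]
    - [-0.05,-0.003,0.002]
    - [-0.07,-0.003,0.002]
    - [-0.09,-0.003,0.002]
    - [-0.11,-0.003,0.002]
    - [-0.1345,-0.003,0.002]
    - [-0.1345,-0.003,0.002]
    - [-0.1345,-0.003,0.002]
    - [-0.1345,-0.003,0.002]
    - [-0.1345,-0.003,0.002]
    - [-0.1345,-0.003,0.002]
    - [-0.1345,-0.003,0.002]

```text
time: 34.5
eef_pos: [0.6562, 0.1177, 0.1699]
tcp_rot: [-0.0, 0.707, 0.001, 0.707]
contact_force: [-0.2, 0.3, -1.5]
opening: 0.183
```

```bash
cat > rel.py <<'E'
from h import *
go((.657,.1163,.07,90))
for n in ('wrist','scene'):
    c=cam(n,'rel_%s_%d.png'%(n,ctrl.get_state()['time']*100)); W=pts(c); z=W[...,2]
    hsv=cv2.cvtColor(c['img'],cv2.COLOR_RGB2HSV); H,S=hsv[...,0],hsv[...,1]
    b=(H>95)&(H<125)&(S>100)&(W[...,0]>.45)&(W[...,0]<.85)&(W[...,1]>-.02)&(W[...,1]<.3)
    zt=np.nanmedian(z[b])
    m=b&(abs(z-zt)<.012)
    k,l,s,_=cv2.connectedComponentsWithStats(m.astype(np.uint8)); i=1+np.argmax(s[1:,4]); P=W[l==i]
    r=cv2.minAreaRect((P[:,:2]*1000).astype(np.float32))
    A=np.c_[P[:,:2],np.ones(len(P))]; co,*_=np.linalg.lstsq(A,P[:,2],rcond=None)
    print(n,'lid plate',s[i],np.round(r[0],1),np.round(r[1],1),round(r[2],2),'z',np.median(P[:,2]).round(4),'tilt',co[:2].round(4),'x',np.percentile(P[:,0],[.5,99.5]).round(4),'y',np.percentile(P[:,1],[.5,99.5]).round(4))
go((.657,.1163,.07,90))
E
python3 rel.py; ls -t pics | head -2
```

```text
t 34.5 p [0.6562 0.1177 0.1699] yang 90.09 xaxis [-4.e-04  6.e-04 -1.e+00] F [-0.16  0.32 -1.5 ] open 0.183 q6 -1.55
(0.657, 0.1163, 0.07, 90) travel [0.0999, -0.0015, 0.0009] dr [0.0016, -0.0004, -0.0006]
wrist lid plate [   82    43   390   285 86168] [621.9 117.8] [136.9 162.4] 0.1 z 0.1856 tilt [-0.0028  0.    ] x [0.5541 0.6815] y [0.0383 0.1975]
scene lid plate [ 319  157  101   80 3454] [655.7 118.1] [202.9 165.8] 0.01 z 0.186 tilt [-0.0018  0.0001] x [0.5569 0.7564] y [0.0371 0.1975]
t 34.6 p [0.6564 0.1176 0.1703] yang 90.1 xaxis [ 3.e-04  4.e-04 -1.e+00] F [ 0.22 -0.01 -1.21] open 0.184 q6 -1.55
(0.657, 0.1163, 0.07, 90) travel [0.1003, -0.0013, 0.0006] dr [0.0017, 0.0003, -0.0004]
rel_scene_3454.png
rel_wrist_3450.png
```

>>> play_rows:
  claw: [255,255,255,255,255,255]
  travel:
    - [0.03,-0.0015,0.0018]
    - [0.06,-0.0015,0.0018]
    - [0.08,-0.0015,0.0018]
    - [0.095,-0.0015,0.0018]
    - [0.1,-0.0015,0.0018]
    - [0.1,-0.0015,0.0018]
  dr:
    - [0.002,0,0]
    - [0.002,0,0]
    - [0.002,0,0]
    - [0.002,0,0]
    - [0.002,0,0]
    - [0.002,0,0]

```text
time: 35.2
eef_pos: [0.658, 0.1164, 0.07]
tcp_rot: [0.0, 0.707, 0.0, 0.707]
contact_force: [-0.2, -0.7, -2.2]
opening: 0.181
```

```bash
python3 rel.py
python3 - <<'E'
import cv2,glob,os
f=sorted(glob.glob('pics/rel_scene*'),key=os.path.getmtime)[-1]
a=cv2.imread(f)[150:290,290:430]; cv2.imwrite('pics/relc.png',cv2.resize(a,(600,600),interpolation=cv2.INTER_CUBIC))
f=sorted(glob.glob('pics/rel_wrist*'),key=os.path.getmtime)[-1]; print(f)
E
```

```text
t 35.2 p [0.658  0.1164 0.07  ] yang 90.01 xaxis [-3.e-04  4.e-04 -1.e+00] F [-0.18 -0.69 -2.19] open 0.181 q6 -1.55
(0.657, 0.1163, 0.07, 90) travel [-0.0, -0.0001, -0.001] dr [0.0001, -0.0003, -0.0004]
wrist lid plate [   82    43   390   285 79931] [623.6 116.6] [136.7 163.3] 0.08 z 0.0856 tilt [-0.0031  0.0001] x [0.5559 0.6836] y [0.0367 0.1963]
scene lid plate [ 316  181   95   77 3083] [658.4 117.1] [166.4 202.9] 89.53 z 0.0871 tilt [0.0008 0.0004] x [0.5591 0.7585] y [0.0359 0.1968]
t 35.3 p [0.6593 0.1163 0.0718] yang 89.99 xaxis [ 2.9e-03  5.0e-04 -1.0e+00] F [ 0.5  -0.78 -1.  ] open 0.179 q6 -1.55
(0.657, 0.1163, 0.07, 90) travel [0.0018, -0.0, -0.0023] dr [-0.0001, 0.0029, -0.0005]
pics/rel_wrist_3520.png
```

View pics/relc.png

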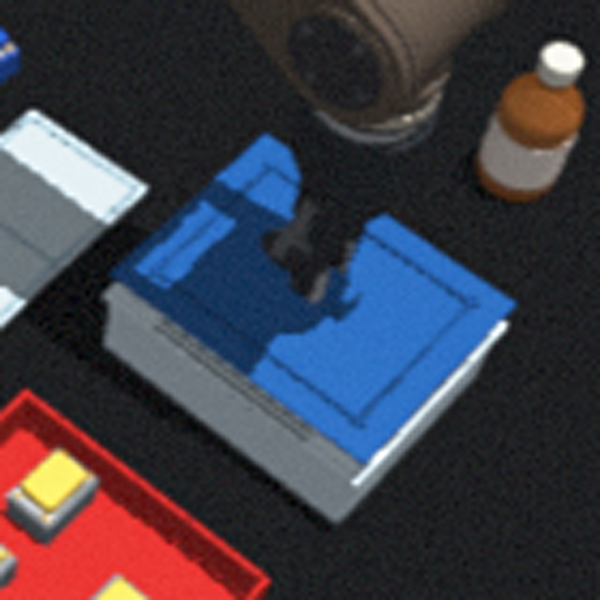

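>>> play_rows:
  claw: [255,255,255,255,255]
  travel:
    - [0.005,-0.0005,-0.0012]
    - [0.008,-0.0005,-0.0012]
    - [0.01,-0.0005,-0.0012]
    - [0.011,-0.0005,-0.0012]
    - [0.011,-0.0005,-0.0012]
  dr:
    - [0,0.0025,0]
    - [0,0.0025,0]
    - [0,0.0025,0]
    - [0,0.0025,0]
    - [0,0.0025,0]

```text
time: 35.8
eef_pos: [0.6582, 0.116, 0.0611]
tcp_rot: [0.0, 0.707, 0.0, 0.707]
contact_force: [-0.8, 1.9, -0.6]
opening: 0.179
```

>>> play_rows:
  claw: [255,255,255,255]
  travel:
    - [0.001,0,0]
    - [0.003,0,0]
    - [0.004,0,0]
    - [0.004,0,0]
  dr:
    - [0,0,0]
    - [0,0,0]
    - [0,0,0]
    - [0,0,0]

```text
time: 36.2
eef_pos: [0.6588, 0.116, 0.0579]
tcp_rot: [0.0, 0.706, 0.0, 0.708]
contact_force: [-1.6, 0.7, 5.1]
opening: 0.182
```

>>> play_rows:
  claw: [255,255,255,255,255]
  travel:
    - [0.002,0,0]
    - [0.004,0,0]
    - [0.006,0,0]
    - [0.006,0,0]
    - [0.006,0,0]
  dr:
    - [0,0.002,0]
    - [0,0.002,0]
    - [0,0.002,0]
    - [0,0.002,0]
    - [0,0.002,0]

```text
time: 36.7
eef_pos: [0.6593, 0.116, 0.0546]
tcp_rot: [0.0, 0.707, 0.0, 0.707]
contact_force: [-7.0, 0.6, 12.6]
opening: 0.184
```

```bash
python3 rel.py
```

```text
t 36.7 p [0.6593 0.116  0.0546] yang 90.01 xaxis [ 3.e-04  5.e-04 -1.e+00] F [-7.01  0.64 12.56] open 0.184 q6 -1.55
(0.657, 0.1163, 0.07, 90) travel [-0.0154, 0.0003, -0.0023] dr [0.0003, 0.0003, -0.0005]
wrist lid plate [   83    43   388   286 73139] [625.1 116.1] [137.  162.6] 0.01 z 0.0699 tilt [0.0038 0.0012] x [0.5577 0.6852] y [0.0362 0.1959]
scene lid plate [ 316  185   93   77 3068] [659.2 116.3] [163.4 203.4] 89.95 z 0.0703 tilt [0.0044 0.003 ] x [0.5598 0.7596] y [0.0357 0.1961]
t 36.8 p [0.6592 0.116  0.0545] yang 90.01 xaxis [ 3.e-04  5.e-04 -1.e+00] F [-6.79 -0.77 12.46] open 0.187 q6 -1.55
(0.657, 0.1163, 0.07, 90) travel [-0.0155, 0.0003, -0.0022] dr [0.0002, 0.0003, -0.0005]
```

>>> play_rows:
  claw: [255,255,255,255,255]
  travel:
    - [0.003,0,-0.001]
    - [0.006,0,-0.001]
    - [0.008,0,-0.001]
    - [0.008,0,-0.001]
    - [0.008,0,-0.001]
  dr:
    - [0,0,0]
    - [0,0,0]
    - [0,0,0]
    - [0,0,0]
    - [0,0,0]

```text
time: 37.3
eef_pos: [0.6594, 0.116, 0.0541]
tcp_rot: [-0.0, 0.707, 0.0, 0.707]
contact_force: [-14.5, -2.1, 28.6]
opening: 0.183
```

```bash
python3 rel.py
```

```text
t 37.3 p [0.6594 0.116  0.0541] yang 90.04 xaxis [ 5.e-04 -2.e-04 -1.e+00] F [-14.48  -2.05  28.59] open 0.183 q6 -1.55
(0.657, 0.1163, 0.07, 90) travel [-0.0159, 0.0003, -0.0023] dr [0.0007, 0.0005, 0.0002]
wrist lid plate [   82    43   390   286 73063] [625.4 116. ] [137.3 162.6] 0.02 z 0.0697 tilt [-0.0005  0.0013] x [0.5577 0.6853] y [0.0362 0.1959]
scene lid plate [ 316  185   93   77 3072] [658.8 116.6] [203.4 166.5] 0.05 z 0.0701 tilt [0.0005 0.0029] x [0.5599 0.7596] y [0.0356 0.1966]
t 37.4 p [0.6593 0.116  0.0541] yang 90.05 xaxis [ 5.e-04 -2.e-04 -1.e+00] F [-14.04  -0.28  29.1 ] open 0.181 q6 -1.55
(0.657, 0.1163, 0.07, 90) travel [-0.0159, 0.0003, -0.0023] dr [0.0008, 0.0005, 0.0002]
```

The lid has gone home: force rose from 12 to 29 N with only 0.4 mm of travel. I'll ease off, release and back away.

>>> play_rows:
  claw: [255,255,130,130,130,130,130,130,130,130]
  travel:
    - [0.002,0,0]
    - [0.0,0,0]
    - [0,0,0]
    - [0,0,0]
    - [0,0,0]
    - [-0.03,0,0]
    - [-0.07,0,0]
    - [-0.11,0,0]
    - [-0.13,0,0]
    - [-0.13,0,0]
  dr:
    - [0,0,0]
    - [0,0,0]
    - [0,0,0]
    - [0,0,0]
    - [0,0,0]
    - [0,0,0]
    - [0,0,0]
    - [0,0,0]
    - [0,0,0]
    - [0,0,0]

```text
time: 38.4
eef_pos: [0.662, 0.1161, 0.1889]
tcp_rot: [-0.0, 0.704, 0.0, 0.71]
contact_force: [0.6, -0.4, 0.6]
opening: 0.488
```

```bash
python3 rel.py
python3 - <<'E'
from h import *
go((.46,.30,.22,80))
E
```

```text
t 38.4 p [0.662  0.1161 0.1889] yang 90.04 xaxis [ 9.6e-03  1.0e-04 -1.0e+00] F [ 0.55 -0.38  0.61] open 0.488 q6 -1.55
(0.657, 0.1163, 0.07, 90) travel [0.1188, 0.0002, -0.0062] dr [0.0007, 0.0096, -0.0001]
wrist lid plate [  176    74   202   222 19613] [657.4 116.3] [162.6 200.6] 89.98 z 0.07 tilt [-0.0024  0.0016] x [0.558  0.7562] y [0.0359 0.1964]
scene lid plate [ 316  185   93   77 3419] [659.  116.9] [203.2 164.8] 0.07 z 0.0703 tilt [-0.0021  0.0022] x [0.5598 0.7594] y [0.0358 0.1968]
t 38.5 p [0.659  0.1159 0.1831] yang 90.04 xaxis [-1.e-04 -2.e-04 -1.e+00] F [-0.92 -0.14 -0.11] open 0.493 q6 -1.55
(0.657, 0.1163, 0.07, 90) travel [0.1131, 0.0004, -0.002] dr [0.0007, -0.0001, 0.0002]
t 38.5 p [0.659  0.1159 0.1831] yang 90.04 xaxis [-1.e-04 -2.e-04 -1.e+00] F [-0.92 -0.14 -0.11] open 0.493 q6 -1.55
(0.46, 0.3, 0.22, 80) travel [-0.0369, 0.1842, -0.1989] dr [0.1752, -0.0, 0.0002]
```

>>> play_rows:
  claw: [130,130,130,130,130,130,130,130]
  travel:
    - [-0.03,0.03,-0.03]
    - [-0.037,0.06,-0.065]
    - [-0.037,0.09,-0.1]
    - [-0.037,0.12,-0.135]
    - [-0.037,0.155,-0.17]
    - [-0.037,0.184,-0.199]
    - [-0.037,0.184,-0.199]
    - [-0.037,0.184,-0.199]
  dr:
    - [0,0,0]
    - [0.05,0,0]
    - [0.1,0,0]
    - [0.175,0,0]
    - [0.175,0,0]
    - [0.175,0,0]
    - [0.175,0,0]
    - [0.175,0,0]

```text
time: 39.3
eef_pos: [0.4585, 0.2998, 0.2175]
tcp_rot: [0.06, 0.706, -0.062, 0.703]
contact_force: [-0.2, -0.5, -1.0]
opening: 0.487
```

```bash
python3 rel.py
python3 - <<'E'
from h import *
c=cam('top','t30.png'); W=pts(c); z=W[...,2]
m=(W[...,0]>.5)&(W[...,1]>0)&(W[...,1]<.25)&(z>.062)&(z<.078); P=W[m]
r=cv2.minAreaRect((P[:,:2]*1000).astype(np.float32)); print(r,np.median(P[:,2]))
pads(W,zlo=.02,xr=(.575,.745),yr=(-.185,-.055))
cam('scene','s30.png')
E
```

```text
t 39.3 p [0.4585 0.2998 0.2175] yang 80.13 xaxis [-0.0035 -0.0022 -1.    ] F [-0.23 -0.51 -0.96] open 0.487 q6 -1.0
(0.657, 0.1163, 0.07, 90) travel [0.1472, -0.1464, 0.2275] dr [-0.1723, -0.0033, 0.0025]
wrist lid plate [ 56 311  63  37 925] [559.9  66.2] [31.  78.2] 24.72 z 0.0698 tilt [ 0.0252 -0.0016] x [0.5559 0.5882] y [0.0357 0.1033]
scene lid plate [ 316  185   93   77 3435] [659.2 117.7] [166.9 202.7] 89.9 z 0.0704 tilt [-0.0008  0.0023] x [0.5597 0.7593] y [0.0356 0.1969]
t 39.4 p [0.46   0.299  0.2184] yang 79.97 xaxis [-0.0022 -0.0016 -1.    ] F [-0.02 -0.06  0.03] open 0.492 q6 -1.0
(0.657, 0.1163, 0.07, 90) travel [0.1483, -0.1453, 0.2261] dr [-0.1751, -0.002, 0.0017]
((657.6519775390625, 116.87223815917969), (206.56271362304688, 162.54931640625), 0.4199969470500946) 0.06969541849266259
blob [321 121  20  15 282] c [ 700.6 -119.9] sz [36.3 49.6] ang 0.5 zmed 0.0351
blob [315 150  20  15 287] c [ 622.5 -102.8] sz [48.7 39.2] ang 89.5 zmed 0.036
blob [336 153  20  14 280] c [ 615.8 -156. ] sz [34.6 49.5] ang 0.7 zmed 0.0365
```

View pics/s30.png

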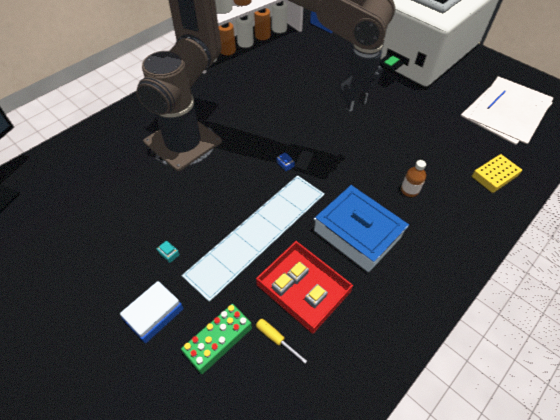

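View pics/t30.png

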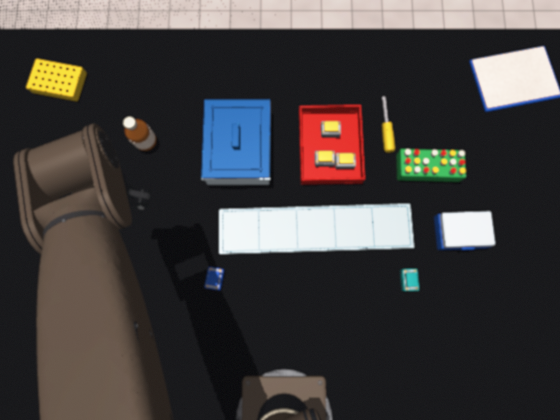

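The final views show the mat empty, the lid on the tub at (237,140), and three pads upright in the tray at (331,128), (325,158) and (346,160). One pad has been nudged a little but is well inside. The tip box, bottle and rack are where they were, so I'm handing the job in.

```bash
python3 -c "
from h import *
print(ctrl.sign_off())"
```

```text
the job is handed in; nothing more can be done
None
```

I squeezed every pad on the row in order, sorted them, closed the tub and handed the job in at about 39.5 s. No verdict was reported.

| Place | Force felt | Squeezed by | Result |
|---|---|---|---|
| 1 | 15 N | about 4 mm | hardened, red tray |
| 2 | 14.7 N | about 4–5 mm | hardened, red tray |
| 3 | 6.3 N | about 4.4 mm | springy, tub |
| 4 | – | – | empty |
| 5 | 16.8 N | about 4–4.5 mm | hardened, red tray |

**Last checks:**
- **Tray:** three pads stand upright inside the walls. The pad from place 2 had moved about 2 cm from where I put it, probably a knock, but it is still well inside.
- **Tub:** the pad from place 3 stood upright at the centre before I closed the lid. I could not see it afterwards.
- **Lid:** it is within about 1 mm of the tub's centre and level within about 0.003 rad. While I pushed, the force rose to 29 N with hardly any more travel, which means it is home on the rim. The cameras put the plate about 1 mm higher than an exact fit; the limit is 2.5 mm.
- **Bystanders:** the tip box, bottle and tube rack look unmoved in the pictures. The gripper is clear of everything.

**Disagreement with the description:** the real fingertips sit about 22 mm short of the reported TCP. I found this when the first squeeze met no force at the expected height, and took heights from contact and the cameras after that.

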